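Pile a donated lot on the pricing scale

ROBOT

A 6-joint arm with a two-finger parallel gripper is mounted at the origin on the work surface. World frame = base frame: x ahead of the robot, y to its left, z up, the work surface at z = 0. Lengths are in m, angles in degrees, forces in N, time in s.
With the tool pointing down it reaches from about 0.35 to 0.775 m from the base axis. Payload 7.3 kg.
Tool frame: the origin (TCP) lies at the very end of the fingers, on their centre line; the grasp point (between the pads) lies 19 mm behind it (hold_point_z is the z of the grasp point in the tool frame, in m); z points along the fingers, y is the line along which they close (so a half turn about z gives the same grasp; the last joint's range is limited). The gripper opens to 92 mm and grips with 3 to 60 N. Pads are 19 mm wide; open, the fingers measure 130 mm over their backs; the gripper's body (75 mm by 190 mm) begins 47 mm behind the grasp point.
Start: joints at [63.197, 19.595, 87.324, -0, 73.075, -8.365], TCP at [0.166, 0.498, 0.199] pointing down, gripper open.
Joint ranges: [-145.02, 145.02], [-44.19, 115.74], [2.07, 154.8], [-57.11, 237.11], [16.16, 152.29], [-177.93, 177.93]. Speed limits (degrees/s): [147.25, 147.25, 180, 180, 180, 180].

INTERFACE

Orientations are given as [roll, pitch, yaw] about the fixed x, y, z axes, in that order (R = Rz(yaw) Ry(pitch) Rx(roll)).
In Python, from rig import sense, grab_frame, get_calibration, sign_off, hold_point_z gives the robot as it stands.
- The arm moves only by the tool carry_out, never from a script. Its argument "moves" is a list of rows, each an object with "offset": the shift along the tool's x, y, z in cm, a list of three; "angular": the turn, a rotation vector about the tool's x, y, z in rad, a list of three; "gripper": the gripper command: -1 is fully open, 1 is shut, values between are in proportion. In form: [{"offset": [x, y, z], "angular": [ax, ay, az], "gripper": gripper}, ...]. A call has 1 to 12 rows; each row shifts and turns the commanded pose from where the row before left it, along the tool's axes as they then stand; what a row does not reach is not made up. A row lasts 1/10 s, in which the tool goes at most 50 mm and 8.59 degrees, less where a joint would pass 70% of its speed; a pose out of reach is approached as far as the arm can. A call with a gripper value outside its range is refused whole. The fingers move at their own pace and stop on an object; "force" is the grip in N (left out, the last holds). Time passes only in rows, so rows that do not move let the fingers close. It gives the time, the measured TCP pose, the force, the opening and the grip force at its end, in the units of the state.
- sense(): the state, without advancing time (a new reading comes with each control period).
- grab_frame(name): name is "side" or "top"; returns (picture, depth): 400x640x3 uint8, red, green, blue; 400x640 float32, m along the optical axis (not along the pixel's ray), 0 where there is no reading.
- get_calibration(name): a dict with "fov_y" (degrees; the focal length in pixels is half the picture's height over the tangent of half this angle, whatever the lens; pixels are square), "cx", "cy" (the principal point, pixels), "world_from_camera" (4x4, takes a point from camera to world coordinates). Camera axes: x right, y down, z forward; pixel columns grow to the right and rows downward; lengths in m; the calibration is good to about 2 mm. A picture is of the moment at which its call begins. get_calibration takes no time and is no camera call.
- sign_off(): hands the job in; it is judged then, once.
The state is a dict: "time": time; "joint_pos": joint angles; "qvel": joint speeds; "joint_torque": joint torques, N m; "tool_pos": TCP position; "orientation": TCP orientation; "force": force on the tool from outside, world axes, zero at the start; "torque": the same for the moment, N m; "finger_gap": finger opening in m; "gripper_force": force on a finger pad.
Only numpy, scipy, OpenCV 4.12 (cv2) and the standard library are available. Lean on these libraries where they do the work, as an engineer would, in place of code of your own. Each camera call takes 0.05 s, during which the arm holds its last target. There are 200 camera calls.

TASK

Weigh the donated lot in one go: from the slatted stand, the little drawer chest and the lidded tin build one steady pile in the middle of the scale's pan, widest base at the bottom and narrowest on top, each centred on the one below, the right way up, and the stand square with the pan. The chest lies upside down and its drawers run freely: turn it over so that they never slide out (tip it over backwards, drawers uppermost, putting it down and taking it again as need be). Set everything down, do not drop it, and leave the paint can, the tape measure and the brass doorknob where they are.

Things in the scene. Friction and masses are not known exactly. Their poses are not given: they have to be found in the camera images.
- pan (a point): Bench scale, fixed to the table: grey housing, stainless pan 200 (its x) by 220 (its y) mm. The point is the middle of the pan's top face, 55 mm above the table; z up. The indicator box, 160 mm wide and 36 mm high, stands in front of the pan (towards its -x, up to 142 mm from the middle).
- stand_mid (a point): Loose slatted oak stand, 0.4 kg, 150 (x) by 160 (y) by 42 mm high; its centre, half-way up. Top: three boards 14 mm thick along x: middle one 24 mm wide, a gap of 28 mm each side, outer boards 40 mm wide (y 40 to 80). Below, two bearers 28 mm high along y at x = -52 and 52. Take it by the middle board's sides, a finger in each gap. It bears best what lies across all three boards.
- chest_mid (a point): Loose oak chest, 0.36 kg, 108 deep (x) by 64 wide (y) by 76 mm high (z); its centre. -x points out of the two drawer fronts (brass pulls 8 mm proud), +x out of the flat back, +z out of its flat top; at the start z points down. Underside: dark plinth 10 mm high, set back 8 mm at the front, so it stands on x -46 to 54. Grip its plain sides, 64 mm apart; at a tilt, near the upper edge.
- drawer0 (a joint): Upper drawer: metres slid out of the chest's front, 0 shut, up to 0.07. 50 g, friction 0.14 N: stays shut while the front is level or looks up, slides out when the front is tipped more than about 15 degrees down.
- drawer1 (a joint): Lower drawer of the chest, the same.
- tin_mid (a point): Loose round green tin with a white lid, 0.16 kg: 60 mm in diameter, 80 mm high with the black knob on its lid (the lid ends 67 mm up, so nothing can be stacked on it). The point is its centre, half-way up (40 mm above its underside); z up.
- can: Bystander: blue and steel paint can, 66 mm in diameter, 85 mm high; origin under its centre.
- tape: Bystander: yellow tape measure, 74 by 38 by 64 mm high; origin under its centre.
- doorknob: Bystander: brass doorknob standing on its rose, 60 mm in diameter, 60 mm high; origin under its centre.
Mind the look-alikes: they are no part of the job. Leave any purple or red look-alike of the part that bears tin_mid alone.

How it is judged (in metres and radians):
At the end, for the whole second after the job is handed in: On the pan: stand (within 25 mm of the middle, square within 0.2 rad), on it the chest right way up (within 25 mm of the stand's centre, drawers within 10 mm of shut), on it the tin (within 20 mm of the chest's centre); each level within 0.06 rad and at rest; bystanders within 20 mm of their start (horizontal distance between stand_mid and pan below 0.025 m and (angle between the x axis of stand_mid and the x axis of pan, either way round below 0.2 rad or angle between the x axis of stand_mid and the y axis of pan, either way round below 0.2 rad) and angle between each of stand_mid, chest_mid, tin_mid's own z axis and vertical below 0.06 rad and z of stand_mid in the frame of pan between 0.017 and 0.025 m and horizontal distance between chest_mid and stand_mid below 0.025 m and z of chest_mid in the frame of pan between 0.076 and 0.084 m and value of joint each of drawer0, drawer1 below 0.01 m and horizontal distance between tin_mid and chest_mid below 0.02 m and z of tin_mid in the frame of pan between 0.154 and 0.162 m and distance of each of can, tape, doorknob from where it was at the start of the episode below 0.02 m and linear speed of each of stand, chest, tin below 0.02 m/s); the robot touches nothing.
It fails at once if a drawer of the chest slides out by more than 20 mm (value of joint any of drawer0, drawer1 above 0.02 m).
It fails at once if a bystander (can, tape measure, doorknob) is shoved by more than 20 mm (distance of any of can, tape, doorknob from where it was at the start of the episode above 0.02 m).
It fails at once if the stand, the chest or the tin is dropped, thrown or knocked over: it moves at over 0.6 m/s while the fingers do not touch it (a fall of 20 mm) ((linear speed of stand above 0.6 m/s and contact force between the fingers and stand below 0.05 N) or (linear speed of chest above 0.6 m/s and contact force between the fingers and chest below 0.05 N) or (linear speed of tin above 0.6 m/s and contact force between the fingers and tin below 0.05 N)).
It also fails if it takes over 72 s, if anything falls off the work surface, if the arm or the gripper's body presses on something with over 40 N, if the wrist force passes 120 N, or if a joint passes its speed limit or range.

## Working session

There is one attempt and no reset: what is moved stays moved. The work goes in short steps, Python scripts to look and compute and a tool call to move; the robot and the scene stay as the last step left them, time stands still between calls to the robot, and variables do not carry over. Pictures are saved under pics/ and viewed, at most 10 in all, crops included, and the job is handed in when it is done.

Besides the shell and the picture viewer there is one more tool, called after "Call:" by a JSON object that holds its "fn" and its "kwargs", one argument or row to a line. carry_out: Moves the arm, as the interface text tells. Its arguments: {"type":"object","properties":{"moves":{"type":"array","items":{"type":"object","properties":{"offset":{"type":"array","items":{"type":"number"}},"angular":{"type":"array","items":{"type":"number"}},"gripper":{"type":"number"}}}},"force":{"type":"number"}},"required":["moves"]}

```bash
mkdir -p pics
cat > h.py <<'E'
import numpy as np, cv2
from rig import sense, grab_frame, get_calibration, sign_off, hold_point_z
from scipy.spatial.transform import Rotation as R
def cloud(name,save=None):
    im,d=grab_frame(name); c=get_calibration(name); f=200/np.tan(np.radians(c["fov_y"]/2))
    v,u=np.mgrid[0:400,0:640]
    p=np.stack([(u-c["cx"])/f*d,(v-c["cy"])/f*d,d],-1)
    T=np.array(c["world_from_camera"]); w=p@T[:3,:3].T+T[:3,3]; w[d==0]=np.nan
    if save: cv2.imwrite(save,cv2.cvtColor(im,cv2.COLOR_RGB2BGR))
    return im,d,w
E
python3 - <<'E'
from h import *
print(sense()); print(hold_point_z)
for n in("side","top"):
    im,d,w=cloud(n,f"pics/{n}0.png"); print(n,get_calibration(n)); np.savez(f"{n}0.npz",im=im,w=w)
E
```

```text
{'time': 0.0, 'joint_pos': array([ 6.31995746e+01,  1.96372638e+01,  8.73793310e+01,  4.82314653e-04,
        7.30735214e+01, -8.36354518e+00]), 'qvel': array([ 0.00921713, -0.15086383,  0.11141893,  0.00221864,  0.06662924,
        0.07843015]), 'joint_torque': array([ 3.02220242e-04, -4.31239736e+01, -2.44219333e+01,  7.17246160e-02,
        5.61169500e-02, -1.78033547e-04]), 'tool_pos': array([0.16578785, 0.49764914, 0.19782471]), 'orientation': array([-1.79910909e+02, -1.35640126e-02,  1.61562968e+02]), 'force': array([ 0.43599949, -0.15861767,  0.14203506]), 'torque': array([-0.05510078, -0.02410178,  0.01983116]), 'gripper_force': 0.0, 'finger_gap': 0.09171175167097549}
-0.0188
side {'fov_y': 52.84964608553172, 'cx': 323.6221735184327, 'cy': 201.6285845021317, 'world_from_camera': array([[ 0.99169614, -0.09883086,  0.08228747,  0.48008062],
       [-0.12855545, -0.74440637,  0.65523481, -0.70509285],
       [-0.00350211, -0.66037234, -0.75093017,  0.89784615],
       [ 0.        ,  0.        ,  0.        ,  1.        ]])}
top {'fov_y': 52.580327842179514, 'cx': 312.02209757417745, 'cy': 193.8601820218573, 'world_from_camera': array([[-0.02885929, -0.99724541,  0.06832817,  0.51073582],
       [-0.99951755,  0.0280048 , -0.01343095,  0.05359268],
       [ 0.01148044, -0.06868282, -0.99757249,  1.05900492],
       [ 0.        ,  0.        ,  0.        ,  1.        ]])}
```

View pics/top0.png

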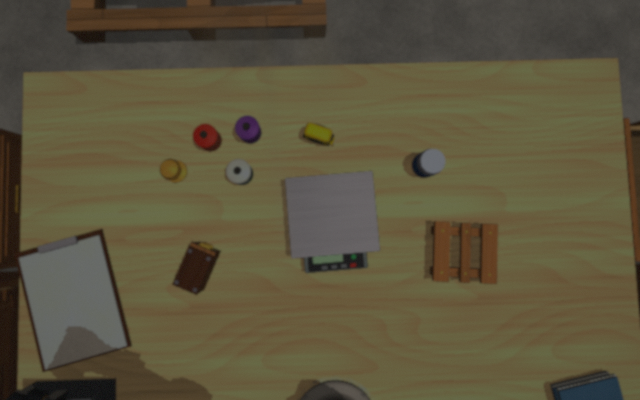

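View pics/side0.png

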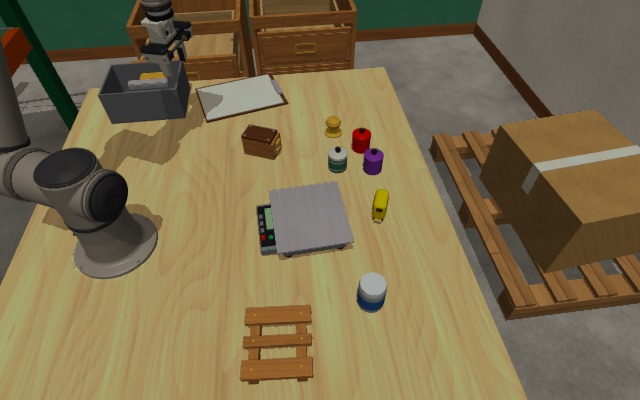

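The top view shows the pan at (332,213), the stand at (465,252), and the chest at (197,267) with its pulls at (207,243), facing away from the robot. The white-lidded green tin is at (239,172). The red and purple look-alikes, the doorknob, the tape and the can are beside them. The side view shows the same things.

Run:
```python
from h import *
D={n:np.load(n+"0.npz") for n in("top","side")}
# region in world xy from top pixels
def blob(w,xy,r,z0,z1):
    m=(np.hypot(w[...,0]-xy[0],w[...,1]-xy[1])<r)&(w[...,2]>z0)&(w[...,2]<z1)
    return w[m]
W=D["top"]["w"]
for n,(u,v) in dict(pan=(332,213),stand=(465,252),chest=(197,267),tin=(239,172),can=(430,162),tape=(318,133),knob=(172,169),red=(206,137),purple=(248,129)).items():
    c=W[v,u]; print(n,"px",c.round(3))
    for k in D:
        w=D[k]["w"]; r={"pan":.16,"stand":.13,"chest":.085}.get(n,.042)
        a=blob(w,c,r,.012,.2)
        zt=np.percentile(a[:,2],97)
        zs=np.median(a[a[:,2]>zt-.006][:,2])
        t=a[abs(a[:,2]-zs)<(.008)]
        (cx,cy),(w1,h1),ang=cv2.minAreaRect(t[:,:2].astype(np.float32))
        print("  ",k,len(t),"z97 %.4f zs %.4f"%(zt,zs),"rect c",round(cx,4),round(cy,4),"size",round(w1,3),round(h1,3),"ang",round(ang,1))
# table check
for k in D:
    w=D[k]["w"]; a=blob(w,(.45,-.02),.03,-.03,.03); print(k,"table",np.median(a[:,2]), len(a))
```

```text
pan px [ 0.531 -0.008  0.055]
   top 7100 z97 0.0581 zs 0.0550 rect c 0.5294 -0.009 size 0.2 0.22 ang 3.2
   side 4691 z97 0.0570 zs 0.0543 rect c 0.5266 -0.0079 size 0.2 0.225 ang 3.1
stand px [ 0.424 -0.338  0.044]
   top 2648 z97 0.0449 zs 0.0418 rect c 0.4239 -0.3413 size 0.161 0.15 ang 85.6
   side 3433 z97 0.0436 zs 0.0409 rect c 0.4211 -0.3402 size 0.162 0.15 ang 85.7
chest px [0.41  0.321 0.076]
   top 1173 z97 0.0787 zs 0.0756 rect c 0.4076 0.3301 size 0.065 0.108 ang 65.6
   side 467 z97 0.0781 zs 0.0756 rect c 0.4047 0.3309 size 0.071 0.112 ang 65.0
tin px [0.636 0.216 0.08 ]
   top 49 z97 0.0802 zs 0.0792 rect c 0.6423 0.22 size 0.016 0.018 ang 37.4
   side 23 z97 0.0783 zs 0.0786 rect c 0.6395 0.2211 size 0.014 0.019 ang 38.9
can px [ 0.647 -0.249  0.084]
   top 495 z97 0.0879 zs 0.0852 rect c 0.6514 -0.2561 size 0.06 0.059 ang 9.7
   side 522 z97 0.0864 zs 0.0841 rect c 0.6479 -0.2571 size 0.061 0.059 ang 55.4
tape px [0.73  0.021 0.065]
   top 388 z97 0.0669 zs 0.0636 rect c 0.7344 0.0181 size 0.074 0.039 ang 66.9
   side 242 z97 0.0654 zs 0.0629 rect c 0.7326 0.0199 size 0.069 0.038 ang 66.4
knob px [0.651 0.386 0.057]
   top 306 z97 0.0617 zs 0.0586 rect c 0.653 0.3931 size 0.048 0.047 ang 17.7
   side 106 z97 0.0608 zs 0.0580 rect c 0.6501 0.392 size 0.047 0.044 ang 12.7
red px [0.728 0.299 0.064]
   top 51 z97 0.0795 zs 0.0784 rect c 0.7332 0.3015 size 0.016 0.018 ang 21.6
   side 21 z97 0.0780 zs 0.0785 rect c 0.7307 0.3012 size 0.016 0.013 ang 16.6
purple px [0.744 0.194 0.07 ]
   top 46 z97 0.0801 zs 0.0796 rect c 0.7511 0.1967 size 0.015 0.017 ang 67.8
   side 25 z97 0.0784 zs 0.0787 rect c 0.7484 0.1973 size 0.016 0.016 ang 40.9
top table nan 0
side table nan 0
  return _methods._mean(a, axis=axis, dtype=dtype,
  ret = ret.dtype.type(ret / rcount)
```

```bash
cat >> h.py <<'E'
import json
def pose(x,y,z,yaw,tilt=0):
    """TCP pose; tool down at yaw (tool x along yaw), then tilted so fingers swing from down towards tool x by tilt deg"""
    T=np.eye(4); T[:3,:3]=(R.from_euler('z',yaw,degrees=True)*R.from_euler('x',180,degrees=True)*R.from_rotvec([0,np.radians(tilt),0])).as_matrix()
    T[:3,3]=x,y,z; return T
def now():
    s=sense(); T=np.eye(4); T[:3,:3]=R.from_euler('xyz',s["orientation"],degrees=True).as_matrix(); T[:3,3]=s["tool_pos"]; return T
def polar(p): return np.array([np.hypot(p[0],p[1]),np.arctan2(p[1],p[0]),p[2]])
def path(T0,wps,step=.046,ang=7.5,n=12):
    """wps: (T,grip,kind[,dwell]) kind 'p' polar/'l' line/'s' slow; prints calls of <=12 rows, returns final commanded"""
    T=T0.copy(); rows=[]
    for wp in wps:
        G,g,k=wp[:3]; S=T.copy()
        rv=(R.from_matrix(S[:3,:3]).inv()*R.from_matrix(G[:3,:3])).as_rotvec()
        a,b=polar(S[:3,3]),polar(G[:3,3])
        L=np.linalg.norm(G[:3,3]-S[:3,3]) if k!='p' else np.linalg.norm([b[0]-a[0],max(a[0],b[0])*(b[1]-a[1]),b[2]-a[2]])
        st=step if k!='s' else .02
        N=int(np.ceil(max(L/st,np.degrees(np.linalg.norm(rv))/ang,1e-9)))
        for i in range(1,N+1):
            f=i/N; q=a+f*(b-a)
            P=np.array([q[0]*np.cos(q[1]),q[0]*np.sin(q[1]),q[2]]) if k=='p' else S[:3,3]+f*(G[:3,3]-S[:3,3])
            Rt=R.from_matrix(S[:3,:3])*R.from_rotvec(f*rv); Rc=R.from_matrix(T[:3,:3])
            o=np.round(Rc.inv().apply(P-T[:3,3])*100,1); w=np.round((Rc.inv()*Rt).as_rotvec(),2)
            T[:3,3]+=Rc.apply(o/100); T[:3,:3]=(Rc*R.from_rotvec(w)).as_matrix()
            rows.append((o,w,g))
        for _ in range(wp[3] if len(wp)>3 else 0): rows.append((np.zeros(3),np.zeros(3),g))
    f=lambda v:"["+",".join("%g"%(x+0) for x in v)+"]"
    for i in range(0,len(rows),n):
        print("--"); print("["+",".join('{"offset":%s,"angular":%s,"gripper":%g}'%(f(o),f(w),g) for o,w,g in rows[i:i+n])+"]")
    np.save("cmd.npy",T); print("end",T[:3,3].round(4),R.from_matrix(T[:3,:3]).as_euler('xyz',degrees=True).round(1))
    return T
E
python3 - <<'E'
from h import *
for k in("top","side"):
    w=np.load(k+"0.npz")["w"]; m=np.hypot(w[...,0]-.406,w[...,1]-.33)<.085
    for z0,z1 in((.0725,.08),(.055,.0665)):
        t=w[m&(w[...,2]>z0)&(w[...,2]<z1)]; f=np.array([np.cos(np.radians(-24.4)),np.sin(np.radians(-24.4))]); s=np.array([-f[1],f[0]])
        d=t[:,:2]-[.406,.3305]; print(k,z0,len(t),np.percentile(d@f,[1,99]).round(4),np.percentile(d@s,[1,99]).round(4))
T0=now()
x,y,z=T0[:3,3]
Tt=pose(x,y,.22,161.6,30)
path(T0,[(Tt,.3,'l',1),(pose(.4225,-.341,.1,175.6),.3,'p')])
E
```

```text
top 0.0725 1096 [-0.051   0.0472] [-0.0315  0.0313]
top 0.055 146 [-0.0481  0.0637] [-0.0321  0.032 ]
side 0.0725 405 [-0.053   0.0458] [-0.0341  0.0319]
side 0.055 134 [-0.0525  0.0601] [-0.0337  0.0298]
--
[{"offset":[0,0,-0.6],"angular":[0,0.13,0],"gripper":0.3},{"offset":[0.1,0,-0.5],"angular":[0,0.13,0],"gripper":0.3},{"offset":[0.1,0,-0.5],"angular":[0,0.13,0],"gripper":0.3},{"offset":[0.2,0,-0.5],"angular":[0,0.13,0],"gripper":0.3},{"offset":[0,0,0],"angular":[0,0,0],"gripper":0.3},{"offset":[-4.1,-0.1,-1.7],"angular":[0,-0.02,-0.01],"gripper":0.3},{"offset":[-4.1,-0.5,-1.7],"angular":[0.01,-0.02,-0.01],"gripper":0.3},{"offset":[-4,-1,-1.5],"angular":[0,-0.03,-0.01],"gripper":0.3},{"offset":[-4.1,-1.3,-1.4],"angular":[0,-0.02,-0.01],"gripper":0.3},{"offset":[-3.9,-1.7,-1.2],"angular":[0,-0.02,-0.01],"gripper":0.3},{"offset":[-3.8,-2.1,-1.1],"angular":[0.01,-0.03,-0.01],"gripper":0.3},{"offset":[-3.6,-2.5,-0.9],"angular":[0,-0.02,-0.01],"gripper":0.3}]
--
[{"offset":[-3.4,-2.8,-0.8],"angular":[0,-0.02,-0.01],"gripper":0.3},{"offset":[-3.1,-3.1,-0.6],"angular":[0,-0.02,-0.01],"g
[... 323 characters left out ...]
.01,-0.03,-0.01],"gripper":0.3},{"offset":[-1,-4.4,0.3],"angular":[0,-0.02,-0.01],"gripper":0.3},{"offset":[-0.7,-4.5,0.3],"angular":[0,-0.02,-0.01],"gripper":0.3},{"offset":[-0.2,-4.5,0.4],"angular":[0.01,-0.02,-0.01],"gripper":0.3},{"offset":[0.2,-4.5,0.6],"angular":[0,-0.03,-0.01],"gripper":0.3},{"offset":[0.7,-4.5,0.5],"angular":[0,-0.02,-0.01],"gripper":0.3}]
--
[{"offset":[1.1,-4.4,0.6],"angular":[0,-0.02,-0.01],"gripper":0.3},{"offset":[1.5,-4.2,0.6],"angular":[0.01,-0.02,-0.01],"gripper":0.3},{"offset":[1.9,-4.2,0.6],"angular":[0,-0.03,-0.01],"gripper":0.3},{"offset":[2.3,-3.9,0.5],"angular":[0,-0.02,-0.01],"gripper":0.3}]
end [ 0.422  -0.3412  0.1002] [1.799e+02 1.000e-01 1.756e+02]
```

Call:
{"fn": "carry_out", "kwargs": {
  "moves": [
    {"offset": [0, 0, -0.6], "angular": [0, 0.13, 0], "gripper": 0.3},
    {"offset": [0.1, 0, -0.5], "angular": [0, 0.13, 0], "gripper": 0.3},
    {"offset": [0.1, 0, -0.5], "angular": [0, 0.13, 0], "gripper": 0.3},
    {"offset": [0.2, 0, -0.5], "angular": [0, 0.13, 0], "gripper": 0.3},
    {"offset": [0, 0, 0], "angular": [0, 0, 0], "gripper": 0.3}
  ]
}}

```text
time: 0.6
tool_pos: [0.1685, 0.497, 0.2185]
orientation: [-179.8, -30.0, 161.2]
force: [1.0, -0.0, -0.1]
finger_gap: 0.0565
gripper_force: 0.0
```

```bash
python3 -c "
from h import *
s=sense();print(repr([list(s['joint_pos'].round(3)),list(s['tool_pos'].round(5)),list(s['orientation'].round(3))]),s['time'])"
```

```text
[[np.float64(45.129), np.float64(23.809), np.float64(85.182), np.float64(26.633), np.float64(85.895), np.float64(-31.579)], [np.float64(0.16851), np.float64(0.49701), np.float64(0.21851)], [np.float64(-179.801), np.float64(-29.96), np.float64(161.183)]] 0.6
```

Call:
{"fn": "carry_out", "kwargs": {
  "moves": [
    {"offset": [-4.1, -0.1, -1.7], "angular": [0, -0.02, -0.01], "gripper": 0.3},
    {"offset": [-4.1, -0.5, -1.7], "angular": [0.01, -0.02, -0.01], "gripper": 0.3},
    {"offset": [-4, -1, -1.5], "angular": [0, -0.03, -0.01], "gripper": 0.3},
    {"offset": [-4.1, -1.3, -1.4], "angular": [0, -0.02, -0.01], "gripper": 0.3},
    {"offset": [-3.9, -1.7, -1.2], "angular": [0, -0.02, -0.01], "gripper": 0.3},
    {"offset": [-3.8, -2.1, -1.1], "angular": [0.01, -0.03, -0.01], "gripper": 0.3},
    {"offset": [-3.6, -2.5, -0.9], "angular": [0, -0.02, -0.01], "gripper": 0.3}
  ]
}}

```text
time: 1.3
tool_pos: [0.4194, 0.3258, 0.1829]
orientation: [179.4, -20.4, 166.0]
force: [0.6, 0.2, -0.5]
finger_gap: 0.0324
gripper_force: 0.0
```

Call:
{"fn": "carry_out", "kwargs": {
  "moves": [
    {"offset": [-3.4, -2.8, -0.8], "angular": [0, -0.02, -0.01], "gripper": 0.3},
    {"offset": [-3.1, -3.1, -0.6], "angular": [0, -0.02, -0.01], "gripper": 0.3},
    {"offset": [-2.9, -3.4, -0.5], "angular": [0.01, -0.03, -0.01], "gripper": 0.3},
    {"offset": [-2.6, -3.7, -0.2], "angular": [0, -0.02, -0.01], "gripper": 0.3},
    {"offset": [-2.2, -3.9, -0.2], "angular": [0, -0.02, -0.02], "gripper": 0.3},
    {"offset": [-1.8, -4.1, 0], "angular": [0, -0.02, -0.01], "gripper": 0.3},
    {"offset": [-1.5, -4.3, 0.1], "angular": [0.01, -0.03, -0.01], "gripper": 0.3},
    {"offset": [-1, -4.4, 0.3], "angular": [0, -0.02, -0.01], "gripper": 0.3},
    {"offset": [-0.7, -4.5, 0.3], "angular": [0, -0.02, -0.01], "gripper": 0.3},
    {"offset": [-0.2, -4.5, 0.4], "angular": [0.01, -0.02, -0.01], "gripper": 0.3},
    {"offset": [0.2, -4.5, 0.6], "angular": [0, -0.03, -0.01], "gripper": 0.3},
    {"offset": [0.7, -4.5, 0.5], "angular": [0, -0.02, -0.01], "gripper": 0.3}
  ]
}}

```text
time: 2.5
tool_pos: [0.5082, -0.1825, 0.1209]
orientation: [179.5, -4.9, 173.5]
force: [-0.2, -1.0, -1.1]
finger_gap: 0.0322
gripper_force: 0.0
```

Call:
{"fn": "carry_out", "kwargs": {
  "moves": [
    {"offset": [1.1, -4.4, 0.6], "angular": [0, -0.02, -0.01], "gripper": 0.3},
    {"offset": [1.5, -4.2, 0.6], "angular": [0.01, -0.02, -0.01], "gripper": 0.3},
    {"offset": [1.9, -4.2, 0.6], "angular": [0, -0.03, -0.01], "gripper": 0.3},
    {"offset": [2.3, -3.9, 0.5], "angular": [0, -0.02, -0.01], "gripper": 0.3},
    {"offset": [0, 0, 0], "angular": [0, 0, 0], "gripper": 0.3}
  ]
}}

```text
time: 3.0
tool_pos: [0.4193, -0.3442, 0.0997]
orientation: [180.0, 0.1, 175.4]
force: [-0.5, 0.4, -0.2]
finger_gap: 0.0321
gripper_force: 0.0
```

```bash
python3 -c "
from h import *
s=sense();print(repr([list(s['joint_pos'].round(3)),list(s['tool_pos'].round(5)),list(s['orientation'].round(3))]),s['time'],s['finger_gap'],s['force'])
path(now(),[(pose(.4223,-.341,.016,175.6),.3,'s',1),(pose(.4223,-.341,.016,175.6),.7,'l',5)])"
```

```text
[[np.float64(-47.542), np.float64(26.982), np.float64(92.643), np.float64(0.123), np.float64(60.324), np.float64(-132.964)], [np.float64(0.41933), np.float64(-0.34415), np.float64(0.09966)], [np.float64(179.957), np.float64(0.111), np.float64(175.361)]] 3.0 0.03208052304932413 [-0.45524326  0.40720768 -0.16033066]
--
[{"offset":[-0.1,0.1,1.7],"angular":[0,0,0],"gripper":0.3},{"offset":[0,0,1.6],"angular":[0,0,0],"gripper":0.3},{"offset":[-0.1,0.1,1.7],"angular":[0,0,0],"gripper":0.3},{"offset":[0,0.1,1.7],"angular":[0,0,0],"gripper":0.3},{"offset":[-0.1,0,1.7],"angular":[0,0,0],"gripper":0.3},{"offset":[0,0,0],"angular":[0,0,0],"gripper":0.3},{"offset":[0,0,0],"angular":[0,0,0],"gripper":0.7},{"offset":[0,0,0],"angular":[0,0,0],"gripper":0.7},{"offset":[0,0,0],"angular":[0,0,0],"gripper":0.7},{"offset":[0,0,0],"angular":[0,0,0],"gripper":0.7},{"offset":[0,0,0],"angular":[0,0,0],"gripper":0.7},{"offset":[0,0,0],"angular":[0,0,0],"gripper":0.7}]
end [ 0.4227 -0.3414  0.0157] [1.800e+02 1.000e-01 1.754e+02]
```

Call:
{"fn": "carry_out", "kwargs": {
  "moves": [
    {"offset": [0, 0, 1.7], "angular": [0, 0, 0], "gripper": 0.3},
    {"offset": [0, 0, 1.6], "angular": [0, 0, 0], "gripper": 0.3},
    {"offset": [0, 0, 0], "angular": [0, 0, 0], "gripper": 0.3},
    {"offset": [0, 0, 0], "angular": [0, 0, 0], "gripper": 0.3}
  ]
}}

```text
time: 3.4
tool_pos: [0.4232, -0.3398, 0.0673]
orientation: [179.8, 0.2, 175.7]
force: [0.9, -0.7, 0.1]
finger_gap: 0.0322
gripper_force: 0.0
```

Call:
{"fn": "carry_out", "kwargs": {
  "moves": [
    {"offset": [0, 0, 1.7], "angular": [0, 0, 0], "gripper": 0.3},
    {"offset": [0, 0, 1.7], "angular": [0, 0, 0], "gripper": 0.3},
    {"offset": [0, 0, 1.6], "angular": [0, 0, 0], "gripper": 0.3},
    {"offset": [0, 0, 0], "angular": [0, 0, 0], "gripper": 0.3},
    {"offset": [0, 0, 0], "angular": [0, 0, 0], "gripper": 0.3},
    {"offset": [0, 0, 0], "angular": [0, 0, 0], "gripper": 0.8},
    {"offset": [0, 0, 0], "angular": [0, 0, 0], "gripper": 0.8},
    {"offset": [0, 0, 0], "angular": [0, 0, 0], "gripper": 0.8},
    {"offset": [0, 0, 0], "angular": [0, 0, 0], "gripper": 0.8}
  ],
  "force": 35
}}

```text
time: 4.3
tool_pos: [0.4227, -0.3406, 0.0173]
orientation: [179.8, 0.2, 175.6]
force: [-0.1, -0.1, -0.2]
finger_gap: 0.0095
gripper_force: 0.0
```

```bash
cat >> h.py <<'E'
def fk(q,p):
    d1,a2,d4,d6,e,sg=p
    def A(r,t):
        T=np.eye(4); T[:3,:3]=r.as_matrix(); T[:3,3]=t; return T
    z=lambda a:R.from_euler('z',a,degrees=True); y=lambda a:R.from_euler('y',a,degrees=True); I=R.identity()
    return A(z(q[0]),[0,0,0])@A(I,[0,e,d1])@A(y(q[1]),[0]*3)@A(I,[0,0,a2])@A(y(q[2]),[0]*3)@A(I,[0,0,d4])@A(z(q[3]),[0]*3)@A(y(q[4]),[0]*3)@A(z(q[5]+90),[0]*3)@A(I,[0,0,d6])
E
python3 - <<'E'
from h import *
from scipy.optimize import least_squares
S=[([63.1996,19.637,87.379,0,73.0735,-8.3635],[.16579,.49765,.19782],[-179.91,-.01,161.56]),
([45.129,23.809,85.182,26.633,85.895,-31.579],[.16851,.49701,.21851],[-179.80,-29.96,161.18]),
([-47.542,26.982,92.643,.123,60.324,-132.964],[.41933,-.34415,.09966],[179.957,.111,175.361])]
s=sense(); S.append((s['joint_pos'],s['tool_pos'],s['orientation'])); print(s['joint_pos'].round(1),s['tool_pos'],s['finger_gap'],s['gripper_force'],s['force'])
r=lambda p:np.concatenate([fk(q,[*p,1])[:3,3]-t for q,t,o in S])
o=least_squares(r,[.3,.4,.4,.3,.07]); print(o.x,np.abs(o.fun).max())
for q,t,e in S: print((R.from_matrix(fk(q,[*o.x,1])[:3,:3]).inv()*R.from_euler('xyz',e,degrees=True)).magnitude()*57.3)
T=np.load("cmd.npy")
path(pose(.4225,-.3405,.0165,175.6),[(pose(.4225,-.3405,.13,175.6),.8,'l'),(pose(.528,-.0085,.13,183.2),.8,'p')])
E
```

```text
[ -47.1   33.4   97.1    0.3   49.5 -133. ] [ 0.42270023 -0.34057489  0.01732883] 0.00954961424269807 0.0 [-0.09415213 -0.09830496 -0.17853416]
[0.23949304 0.44053155 0.38818006 0.34116032 0.07698092] 0.003326215401132891
0.004556884137212824
0.0027405194576614216
0.001004050792789003
3.7575996026418135e-14
--
[{"offset":[0,0,-3.8],"angular":[0,0,0],"gripper":0.8},{"offset":[0,0,-3.8],"angular":[0,0,0],"gripper":0.8},{"offset":[0,0,-3.8],"angular":[0,0,0],"gripper":0.8},{"offset":[-2.2,3.9,0],"angular":[0,0,-0.02],"gripper":0.8},{"offset":[-2,4,0],"angular":[0,0,-0.01],"gripper":0.8},{"offset":[-1.7,4.1,0],"angular":[0,0,-0.02],"gripper":0.8},{"offset":[-1.4,4.3,0],"angular":[0,0,-0.02],"gripper":0.8},{"offset":[-1.1,4.2,0],"angular":[0,0,-0.01],"gripper":0.8},{"offset":[-0.8,4.4,0],"angular":[0,0,-0.02],"gripper":0.8},{"offset":[-0.5,4.3,0],"angular":[0,0,-0.02],"gripper":0.8},{"offset":[-0.3,4.4,0.1],"angular":[0,0,-0.01],"gripper":0.8}]
end [ 0.528  -0.0086  0.1295] [ 180.    0. -177.]
```

Run:
```python
from h import *
im,d,w=cloud("side"); c=im[280:400,190:390]; cv2.imwrite("pics/s1.png",cv2.cvtColor(cv2.resize(c,None,fx=4,fy=4),cv2.COLOR_RGB2BGR))
m=(np.hypot(w[...,0]-.4225,w[...,1]+.341)<.13)&(w[...,2]>.034)&(w[...,2]<.048)
t=w[m]; print(cv2.minAreaRect(t[:,:2].astype(np.float32)))
```

```text
((0.4211696684360504, -0.3405606150627136), (0.16144396364688873, 0.1500784009695053), 85.64502716064453)
```

View pics/s1.png

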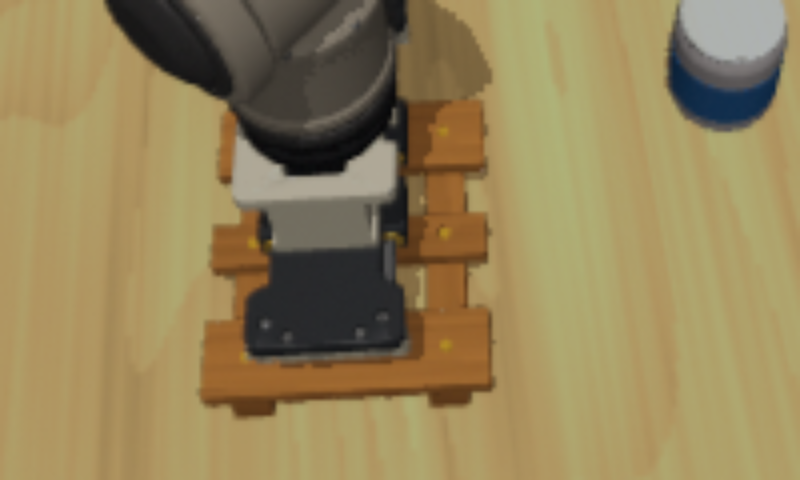

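Call:
{"fn": "carry_out", "kwargs": {
  "moves": [
    {"offset": [0, 0, 0], "angular": [0, 0, 0], "gripper": 1},
    {"offset": [0, 0, 0], "angular": [0, 0, 0], "gripper": 1},
    {"offset": [0, 0, 0], "angular": [0, 0, 0], "gripper": 1}
  ]
}}

```text
time: 4.65
tool_pos: [0.4225, -0.3404, 0.0169]
orientation: [179.8, 0.2, 175.6]
force: [-0.1, -0.2, -0.3]
finger_gap: 0.0005
gripper_force: 0.0
```

Run:
```python
from h import *
c=get_calibration("side"); f=200/np.tan(np.radians(c["fov_y"]/2)); Ti=np.linalg.inv(c["world_from_camera"])
def pr(p): q=Ti[:3,:3]@p+Ti[:3,3]; return (q[0]/q[2]*f+c["cx"]-190)*4,(q[1]/q[2]*f+c["cy"]-280)*4
T=now()
for l in([0,0,0],[.0375,-.095,-.066],[-.0375,-.095,-.066],[.0375,.095,-.066],[-.0375,.095,-.066],[.095,.0375,-.066],[-.095,.0375,-.066]):
    print(l,np.round(pr(T[:3,:3]@np.array(l)+T[:3,3])))
for y in (-.341,): print("board",np.round(pr(np.array([.4225,y,.042]))))
im,d,w=cloud("side")
m=(w[...,2]>.05)&(abs(w[...,0]-.42)<.07)&(abs(w[...,1]+.34)<.16)
t=w[m]
for z in np.arange(.05,.2,.01):
    a=t[abs(t[:,2]-z)<.005]
    if len(a)>3: print(round(z,2),len(a),a[:,:2].min(0).round(3),a[:,:2].max(0).round(3))
```

```text
[0, 0, 0] [353. 254.]
[0.0375, -0.095, -0.066] [259. 398.]
[-0.0375, -0.095, -0.066] [414. 389.]
[0.0375, 0.095, -0.066] [280.  46.]
[-0.0375, 0.095, -0.066] [413.  40.]
[0.095, 0.0375, -0.066] [167. 147.]
[-0.095, 0.0375, -0.066] [519. 129.]
board [349. 237.]
0.11 37 [ 0.38 -0.43] [ 0.463 -0.264]
0.12 32 [ 0.384 -0.43 ] [ 0.464 -0.264]
0.13 189 [ 0.379 -0.436] [ 0.464 -0.264]
0.14 69 [ 0.379 -0.437] [ 0.465 -0.255]
0.15 932 [ 0.38  -0.439] [ 0.463 -0.251]
0.16 75 [ 0.394 -0.437] [ 0.446 -0.375]
0.17 60 [ 0.396 -0.393] [ 0.441 -0.38 ]
0.18 48 [ 0.397 -0.393] [ 0.439 -0.389]
0.19 62 [ 0.396 -0.394] [ 0.44  -0.373]
0.2 110 [ 0.384 -0.394] [ 0.456 -0.356]
```

Call:
{"fn": "carry_out", "kwargs": {
  "moves": [
    {"offset": [0, 0, -0.5], "angular": [0, 0, 0], "gripper": 0.3},
    {"offset": [0, 0, 0], "angular": [0, 0, 0], "gripper": 0.3},
    {"offset": [0, 0, 0], "angular": [0, 0, 0], "gripper": 0.3},
    {"offset": [0, 0, 0], "angular": [0, 0, 0], "gripper": 0.3},
    {"offset": [0, 0, 0.5], "angular": [0, 0, 0], "gripper": 0.3},
    {"offset": [0, 0, 0.7], "angular": [0, 0, 0], "gripper": 0.3},
    {"offset": [0, 0, 0], "angular": [0, 0, 0], "gripper": 0.3}
  ]
}}

```text
time: 5.4
tool_pos: [0.4219, -0.3397, 0.0086]
orientation: [179.7, 0.1, 175.6]
force: [-0.8, 0.6, -0.2]
finger_gap: 0.0318
gripper_force: 0.0
```

Run:
```python
from h import *
print(sense()['tool_pos'],sense()['force'])
for n in("side","top"):
    im,d,w=cloud(n)
    m=(abs(w[...,0]-.42)<.07)&(abs(w[...,1]+.34)<.16)&(w[...,2]>.05)&(w[...,2]<.2)
    t=w[m]; print(n,np.histogram(t[:,2],np.arange(.05,.2,.005))[0], np.sort(t[:,2])[:5])
```

```text
[ 0.42189531 -0.33965705  0.00857614] [-0.82684567  0.55979653 -0.19855867]
side [  0   0   0   0   0   0   0   0   0   0  24  23  12  36 118  94  22  53
 735 168  42  24  35  26  30  22  28  55  41  92] [0.10012108 0.10123422 0.10156759 0.10171542 0.10189112]
top [  0   2   6   2   0   0   0   0   0   1  17  26  21  51 101 245  31  49
 239 441  20   8   5   4   2   0   0   0   3   4] [0.05601242 0.05996874 0.06169311 0.06175844 0.06258998]
```

Call:
{"fn": "carry_out", "kwargs": {
  "moves": [
    {"offset": [0, 0, 0.7], "angular": [0, 0, 0], "gripper": 0.3},
    {"offset": [0, 0, 0.6], "angular": [0, 0, 0], "gripper": 0.3},
    {"offset": [0, 0, 0], "angular": [0, 0, 0], "gripper": 0.3},
    {"offset": [0, 0, 0], "angular": [0, 0, 0], "gripper": 0.8},
    {"offset": [0, 0, 0], "angular": [0, 0, 0], "gripper": 0.8},
    {"offset": [0, 0, 0], "angular": [0, 0, 0], "gripper": 0.8}
  ],
  "force": 35
}}

```text
time: 6.1
tool_pos: [0.4226, -0.3403, -0.0031]
orientation: [179.8, 0.2, 175.6]
force: [0.1, -0.1, -2.0]
finger_gap: 0.0239
gripper_force: 35.0
```

Call:
{"fn": "carry_out", "kwargs": {
  "moves": [
    {"offset": [0, 0, -2], "angular": [0, 0, 0], "gripper": 0.8},
    {"offset": [0, 0, -3.5], "angular": [0, 0, 0], "gripper": 0.8},
    {"offset": [0, 0, -3.5], "angular": [0, 0, 0], "gripper": 0.8},
    {"offset": [-2.2, 3.9, 0], "angular": [0, 0, -0.02], "gripper": 0.8},
    {"offset": [-2, 4, 0], "angular": [0, 0, -0.01], "gripper": 0.8},
    {"offset": [-1.7, 4.1, 0], "angular": [0, 0, -0.02], "gripper": 0.8},
    {"offset": [-1.4, 4.3, 0], "angular": [0, 0, -0.02], "gripper": 0.8},
    {"offset": [-1.1, 4.2, 0], "angular": [0, 0, -0.01], "gripper": 0.8},
    {"offset": [-0.8, 4.4, 0], "angular": [0, 0, -0.02], "gripper": 0.8},
    {"offset": [-0.5, 4.3, 0], "angular": [0, 0, -0.02], "gripper": 0.8},
    {"offset": [-0.3, 4.4, 0], "angular": [0, 0, -0.01], "gripper": 0.8},
    {"offset": [0, 0, 0], "angular": [0, 0, 0], "gripper": 0.8}
  ]
}}

```text
time: 7.3
tool_pos: [0.5268, -0.0036, 0.0881]
orientation: [179.7, 0.1, -176.6]
force: [0.8, -0.2, -3.5]
finger_gap: 0.0238
gripper_force: 35.0
```

Run:
```python
from h import *
s=sense(); print(s['tool_pos'],s['orientation'],s['force'],s['finger_gap'])
for n in("side","top"):
    im,d,w=cloud(n,f"pics/{n}2.png")
    m=(abs(w[...,0]-.53)<.14)&(abs(w[...,1]+.01)<.14)&(w[...,2]>.1)&(w[...,2]<.145)
    t=w[m]; 
    z=np.median(t[:,2]); u=t[abs(t[:,2]-z)<.01]; print(n,len(u),z,cv2.minAreaRect(u[:,:2].astype(np.float32)))
```

```text
[ 0.52684359 -0.00359225  0.08813676] [ 1.79703022e+02  1.17995650e-01 -1.76623105e+02] [ 0.80677407 -0.22665402 -3.4892901 ] 0.0237874635532022
side 1443 0.1315785987688719 ((0.5254966616630554, -0.004418723285198212), (0.1501874476671219, 0.16467681527137756), 3.366137981414795)
top 445 0.13241254356205656 ((0.5284692049026489, -0.007736764848232269), (0.14993955194950104, 0.1592639535665512), 3.2343404293060303)
```

Call:
{"fn": "carry_out", "kwargs": {
  "moves": [
    {"offset": [0, 0.1, 1.2], "angular": [0, 0, 0], "gripper": 0.8},
    {"offset": [0, 0, 1.2], "angular": [0, 0, 0], "gripper": 0.8},
    {"offset": [0, 0, 0.7], "angular": [0, 0, 0], "gripper": 0.8},
    {"offset": [0, 0, 0.3], "angular": [0, 0, 0], "gripper": 0.8},
    {"offset": [0, 0, 0.2], "angular": [0, 0, 0], "gripper": 0.8},
    {"offset": [0, 0, 0], "angular": [0, 0, 0], "gripper": 0.8},
    {"offset": [0, 0, 0], "angular": [0, 0, 0], "gripper": 0.8}
  ]
}}

```text
time: 8.1
tool_pos: [0.5281, -0.0077, 0.0526]
orientation: [179.8, 0.2, -177.0]
force: [-0.1, 0.1, -3.0]
finger_gap: 0.0237
gripper_force: 35.0
```

Call:
{"fn": "carry_out", "kwargs": {
  "moves": [
    {"offset": [0, 0, 0.1], "angular": [0, 0, 0], "gripper": 0.8},
    {"offset": [0, 0, 0.1], "angular": [0, 0, 0], "gripper": 0.8},
    {"offset": [0, 0, 0], "angular": [0, 0, 0], "gripper": 0.8}
  ]
}}

```text
time: 8.4
tool_pos: [0.5282, -0.0076, 0.0518]
orientation: [179.8, 0.3, -176.9]
force: [-2.9, -0.6, 8.8]
finger_gap: 0.0241
gripper_force: 35.0
```

Call:
{"fn": "carry_out", "kwargs": {
  "moves": [
    {"offset": [0, 0, 0], "angular": [0, 0, 0], "gripper": 0.35},
    {"offset": [0, 0, 0], "angular": [0, 0, 0], "gripper": 0.35},
    {"offset": [0, 0, 0], "angular": [0, 0, 0], "gripper": 0.35},
    {"offset": [0, 0, -2], "angular": [0, 0, 0], "gripper": 0.35},
    {"offset": [0, 0, -4.5], "angular": [0, 0, 0], "gripper": 0.3},
    {"offset": [0, 0, -4.5], "angular": [0, 0, 0], "gripper": -1},
    {"offset": [0, 0, 0], "angular": [0, 0, 0], "gripper": -1}
  ]
}}

```text
time: 9.1
tool_pos: [0.5311, -0.0085, 0.1664]
orientation: [180.0, 0.9, -176.9]
force: [0.6, -0.6, -0.2]
finger_gap: 0.0434
gripper_force: 0.0
```

```bash
cat >> h.py <<'E'
from scipy.optimize import least_squares
LO=np.array([-145.02,-44.19,2.07,-57.11,16.16,-177.93]); HI=np.array([145.02,115.74,154.8,237.11,152.29,177.93])
PAR=[0.23949304,0.44053155,0.38818006,0.34116032,0.07698092,1]
def ik(T,q0):
    def r(q):
        F=fk(q,PAR); return np.r_[(F[:3,3]-T[:3,3])*10,R.from_matrix(F[:3,:3].T@T[:3,:3]).as_rotvec()]
    o=least_squares(r,np.clip(q0,LO+.01,HI-.01),bounds=(LO,HI),x_scale=30.); return o.x,np.abs(o.fun).max()
ZO=.025
def gpose(x,y,z,yaw,tilt=0):
    "commanded TCP pose putting the grasp point at true x,y,z"
    T=pose(x,y,z-ZO,yaw,tilt); T[:3,3]+=T[:3,2]*.019; return T
E
python3 - <<'E'
from h import *
s=sense(); q=s['joint_pos']; print(q.round(1),s['tool_pos'],s['finger_gap'])
F=fk(q,PAR); print("model err",F[:3,3]-s['tool_pos'])
im,d,w=cloud("top"); m=(abs(w[...,0]-.53)<.14)&(abs(w[...,1]+.01)<.14)&(abs(w[...,2]-.097)<.007); print(cv2.minAreaRect(w[m][:,:2].astype(np.float32)))
for (x,y) in((.407,.33),(.5,.3),(.5,.2),(.42,.2)):
  for yaw in(-24.4,-60,-90,0,30,60,90):
   for sgn in(1,-1):
    az=np.degrees(np.arctan2(y,x)); q0=np.array([az-8,25,90,0,65,az-8+90-(yaw if sgn>0 else yaw+180)]); q0[5]=(q0[5]+180)%360-180
    qq=q0;out=[]
    for t in range(0,91,10):
        h=.1 if t<60 else .08
        qq,e=ik(gpose(x,y,h,yaw if sgn>0 else yaw+180,t*sgn),qq); 
        if e>.01: break
        out.append(t)
    print((x,y),yaw,sgn,out[-1] if out else None,qq.round(0))
E
```

```text
[  -9.3   21.3   90.1    0.2   67.8 -102.5] [ 0.53113254 -0.00848741  0.16642666] 0.04336458332256619
model err [0.00108729 0.00038988 0.00070066]
((0.5292621850967407, -0.007191859185695648), (0.15000618994235992, 0.15482671558856964), 3.0511574745178223)
(0.407, 0.33) -24.4 1 20 [ 43.  26. 107. -33.  43. 178.]
(0.407, 0.33) -24.4 -1 30 [ 52.  30. 110. -57.  47.  30.]
(0.407, 0.33) -60 1 None [  31.   28.   99.   -1.   53. -178.]
(0.407, 0.33) -60 -1 70 [ 60.  66.  73. -57. 101.  55.]
(0.407, 0.33) -90 1 90 [  52.   86.   37.  -55.  132. -133.]
(0.407, 0.33) -90 -1 90 [ 52.  86.  37. -55. 132.  47.]
(0.407, 0.33) 0 1 30 [ 43.  20. 120. -55.  26. 178.]
(0.407, 0.33) 0 -1 30 [ 44.  21. 119. -57.  28.   4.]
(0.407, 0.33) 30 1 20 [ 31.  17. 122.  -4.  16.  95.]
(0.407, 0.33) 30 -1 20 [ 31.  17. 122.  -4.  16. -85.]
(0.407, 0.33) 60 1 90 [  -6.   68.  138.  112.  100. -114.]
(0.407, 0.33) 60 -1 30 [  19.   17.  125.   56.   23. -178.]
(0.407, 0.33) 90 1 90 [-10.  62. 116.  80.  90. -89.]
(0.407, 0.33) 90 -1 10 [  20.   23.  109.   26.   44. -178.]
(0.5, 0.3) -24.4 1 20 [ 36.  30. 102. -3
[... 1540 characters left out ...]
.4 -1 30 [ 36.  20. 122. -57.  37.  18.]
(0.42, 0.2) -60 1 0 [ 22.  22. 109. -11.  48. 178.]
(0.42, 0.2) -60 -1 50 [ 49.  46. 102. -57.  74.  58.]
(0.42, 0.2) -90 1 90 [  45.   74.   67.  -52.  116. -120.]
(0.42, 0.2) -90 -1 90 [ 45.  74.  67. -52. 116.  60.]
(0.42, 0.2) 0 1 20 [ 25.  13. 131. -56.  16. 167.]
(0.42, 0.2) 0 -1 20 [ 25.  13. 131. -56.  16. -13.]
(0.42, 0.2) 30 1 20 [  6.  10. 135.  57.  16.  13.]
(0.42, 0.2) 30 -1 20 [   6.   10.  135.   57.   16. -167.]
(0.42, 0.2) 60 1 90 [ -33.   66.  135.   87.   89. -112.]
(0.42, 0.2) 60 -1 20 [   2.   14.  126.   39.   33. -178.]
(0.42, 0.2) 90 1 90 [-26.  63. 111.  64.  93. -85.]
(0.42, 0.2) 90 -1 0 [  10.   20.  112.   12.   47. -178.]
```

```bash
cat > s.py <<'E'
from h import *
res=[]
for x in(.36,.42,.48):
 for y in(-.4,-.33,-.26,.26,.33,.4):
  for f in range(-120,121,30):
   for sgn in(1,-1):
    for t0 in(0,-20):
     yaw=f if sgn>0 else f+180
     az=np.degrees(np.arctan2(y,x)); q=np.array([az-8,25,90,0,65,(az-8+90-yaw+180)%360-180]); mg=99;qs=[]
     for t in np.linspace(t0,t0+90,7):
        q,e=ik(gpose(x,y,.12 if t<t0+80 else .08,yaw,t*sgn),q)
        if e>.01: mg=-1;break
        mg=min(mg,(q-LO).min(),(HI-q).min()); qs.append(q)
     if mg>4: 
        T=gpose(x,y,.08,yaw,t*sgn); wc=T[:3,3]-.341*T[:3,2]
        res.append((round(mg),x,y,f,sgn,t0,wc.round(2),q.round(0)))
res.sort(key=lambda r:-r[0])
for r in res[:45]: print(*r)
E
time timeout 500 python3 s.py
```

```text
44 0.48 -0.4 30 1 0 [ 0.2  -0.56  0.06] [-78.  69.  84.  74.  98. -63.]
44 0.48 0.33 120 1 0 [0.64 0.05 0.06] [ -2.  72.  74.  62. 108. -60.]
43 0.42 0.4 120 1 0 [0.58 0.12 0.06] [  4.  69.  84.  67. 101. -65.]
43 0.48 0.4 120 1 0 [0.64 0.12 0.06] [  4.  73.  71.  68. 105. -57.]
42 0.42 -0.4 30 1 0 [ 0.14 -0.56  0.06] [-84.  68.  87.  68. 100. -67.]
41 0.36 -0.4 30 1 0 [ 0.08 -0.56  0.06] [-90.  67.  89.  63. 101. -69.]
41 0.42 0.33 120 1 0 [0.58 0.05 0.06] [ -3.  68.  86.  60. 104. -68.]
41 0.48 -0.26 60 1 0 [ 0.32 -0.54  0.06] [-66.  71.  77.  58. 108. -63.]
41 0.48 0.26 120 1 0 [ 0.64 -0.02  0.06] [ -9.  72.  74.  57. 111. -62.]
39 0.36 0.4 120 1 0 [0.52 0.12 0.06] [  5.  66.  95.  66.  98. -72.]
39 0.48 -0.33 30 1 0 [ 0.2  -0.49  0.06] [-76.  65.  96.  75.  95. -72.]
39 0.48 -0.33 30 1 -20 [ 0.22 -0.48  0.17] [-74.  52. 101.  69.  78. -63.]
38 0.36 0.33 120 1 0 [0.52 0.05 0.06] [ -3.  65.  97.  58. 100. -75.]
38 0.42 -0.33 30 1 0 [ 0.14 -0.49  0.06] [-83.  65.  99.  68.  96. -75.]
38 0.42 -0.33 60 1 0 [ 0.26 -0.61  0.06] [-74.  74.  69.  53. 115. -61.]
38 0.42 -0.26 60 1 0 [ 0.26
[... 1508 characters left out ...]
.42 -0.26 30 1 0 [ 0.14 -0.42  0.06] [-81.  63. 110.  69.  92. -84.]
34 0.42 -0.26 30 1 -20 [ 0.16 -0.41  0.17] [-79.  47. 116.  66.  76. -74.]
34 0.48 -0.4 60 1 -20 [ 0.33 -0.66  0.17] [-70.  71.  54.  49. 107. -48.]
34 0.48 -0.33 60 1 -20 [ 0.33 -0.59  0.17] [-67.  64.  71.  49. 100. -55.]
34 0.48 -0.26 30 1 -20 [ 0.22 -0.41  0.17] [-72.  49. 112.  72.  75. -70.]
34 0.48 -0.26 60 1 -20 [ 0.33 -0.52  0.17] [-65.  58.  84.  50.  93. -60.]
34 0.48 0.26 120 1 -20 [ 0.63 -0.    0.17] [ -7.  59.  81.  49.  96. -59.]
34 0.48 0.33 90 1 0 [0.48 0.01 0.06] [ -8.  64. 105.  82.  92. -78.]
34 0.48 0.33 90 1 -20 [0.48 0.03 0.17] [ -6.  49. 109.  77.  74. -68.]
real	0m27.137s
user	0m27.659s
sys	0m0.040s
```

Run:
```python
from h import *
def chk(name,wps,q):
    for T in wps:
        q,e=ik(T,q); print(name,"err %.4f"%e,"margin %.0f"%min((q-LO).min(),(HI-q).min()),q.round(0))
    return q
q=np.array([31,25,90,0,65,145.])
q=chk("grip",[gpose(.427,.321,.15,-24.4,t) for t in(0,-10,-20)]+[gpose(.427,.321,.048,-24.4,-20)]+[gpose(.427,.321,.15,-24.4,t) for t in(-20,-10,0,10,18)],q)
for a in np.linspace(0,1,6)[1:]:
    r=.53+.03*a; az=np.radians(36.9+a*(-35.7-36.9)); q=chk("carry",[gpose(r*np.cos(az),r*np.sin(az),.2,-24.4+a*74.4,18)],q)
q=chk("tilt",[gpose(.455,-.327,.2,50,t) for t in(30,45,60,70)]+[gpose(.455,-.327,.076,50,70)],q)
q=chk("back",[gpose(.43,-.35,.2,50,70)]+[gpose(.46,-.327,.2,50,t) for t in(45,20,0,-20)]+[gpose(.46,-.327,.05,50,-20)],q)
```

```text
grip err 0.0000 margin 35 [ 29.  26.  94.  -0.  61. 143.]
grip err 0.0000 margin 43 [ 24.  29.  89.   8.  69. 135.]
grip err 0.0000 margin 48 [ 20.  34.  83.  14.  78. 130.]
grip err 0.0000 margin 50 [ 20.  41.  88.  15.  66. 126.]
grip err 0.0000 margin 48 [ 20.  34.  83.  14.  78. 130.]
grip err 0.0000 margin 43 [ 24.  29.  89.   8.  69. 135.]
grip err 0.0000 margin 35 [ 29.  26.  94.   0.  61. 143.]
grip err 0.0000 margin 24 [ 34.  23.  98. -11.  54. 154.]
grip err 0.0000 margin 13 [ 38.  22. 102. -21.  50. 165.]
carry err 0.0000 margin 30 [ 19.  14. 104. -12.  46. 126.]
carry err 0.0000 margin 27 [ -2.  13. 106.   3.  43.  81.]
carry err 0.0000 margin 33 [-22.  15. 103.  16.  49.  39.]
carry err 0.0000 margin 44 [-39.  20.  96.  20.  60.   6.]
carry err 0.0000 margin 56 [-54.  27.  86.  18.  72. -20.]
tilt err 0.0000 margin 61 [-60.  29.  86.  29.  77. -30.]
tilt err 0.0000 margin 68 [-66.  35.  86.  40.  84. -39.]
tilt err 0.0000 margin 60 [-70.  41.  85.  48.  93. -46.]
tilt err 0.0000 margin 54 [-72.  47.  85.  54.  99. -50.]
tilt err 0.0000 margin 57 [-72.  59.  84.  53.  92. -59.]
back err 0.0000 margin 51 [-75.  48.  82.  52. 101. -50.]
back err 0.0000 margin 68 [-65.  35.  86.  40.  84. -39.]
back err 0.0000 margin 57 [-54.  28.  86.  20.  73. -21.]
back err 0.0000 margin 53 [-43.  26.  84.   0.  69.  -3.]
back err 0.0000 margin 36 [-32.  30.  82. -21.  72.  15.]
back err 0.0000 margin 33 [-32.  40.  90. -24.  55.  23.]
```

```bash
python3 - <<'E'
import re
s=open('h.py').read()
s=s.replace("        st=step if k!='s' else .02\n        N=int(np.ceil(max(L/st,np.degrees(np.linalg.norm(rv))/ang,1e-9)))",
"""        st=step if k!='s' else .02
        al=np.degrees(np.linalg.norm(rv)); kk=k.upper()==k; k=k.lower()
        N=int(np.ceil(max(L/st,al/ang,1e-9))) if not kk else int(np.ceil(max(15.7*L/.45,10*np.sqrt(4.93*L/1.5),1.57*al/8)))""")
s=s.replace("f=i/N; q=a","f=i/N if not kk else (1-np.cos(np.pi*i/N))/2; q=a")
s=s.replace("L=np.linalg.norm(G[:3,3]-S[:3,3]) if k!='p'","L=np.linalg.norm(G[:3,3]-S[:3,3]) if k not in 'pP'")
open('h.py','w').write(s)
E
python3 - <<'E'
from h import *
print(now()[:3,3])
a=np.radians(15)
path(pose(.528,-.008,.166,183.1),[(pose(.53*np.cos(a),.53*np.sin(a),.18,79.4),-1,'p'),(gpose(.427,.321,.15,-24.4,-20),-1,'p',1)])
E
```

```text
[ 0.52944155 -0.00820735  0.16337863]
--
[{"offset":[-0.1,1,-0.1],"angular":[0,0,0.13],"gripper":-1},{"offset":[0.1,1.1,-0.1],"angular":[0,0,0.13],"gripper":-1},{"offset":[0.2,1,-0.1],"angular":[0,0,0.13],"gripper":-1},{"offset":[0.4,1,-0.1],"angular":[0,0,0.13],"gripper":-1},{"offset":[0.5,0.9,-0.1],"angular":[0,0,0.13],"gripper":-1},{"offset":[0.7,0.8,-0.1],"angular":[0,0,0.13],"gripper":-1},{"offset":[0.8,0.7,-0.1],"angular":[0,0,0.12],"gripper":-1},{"offset":[0.8,0.6,-0.1],"angular":[0,0,0.13],"gripper":-1},{"offset":[1,0.4,-0.1],"angular":[0,0,0.13],"gripper":-1},{"offset":[1,0.4,-0.1],"angular":[0,0,0.13],"gripper":-1},{"offset":[1,0.1,-0.1],"angular":[0,0,0.13],"gripper":-1},{"offset":[1,0,-0.1],"angular":[0,0,0.13],"gripper":-1}]
--
[{"offset":[1.1,-0.1,-0.1],"angular":[0,0,0.13],"gripper":-1},{"offset":[1,-0.3,-0.1],"angular":[0,0,0.13],"gripper":-1},{"offset":[1.2,-0.6,0.5],"angular":[0.02,-0.02,0.12],"gripper":-1},{"offset":[1.2,-0.8,0.5],"angular":[0.02,-0.01,0.12],"gripper":-1},{"offset":[1,-0.9,0.4],"angular":[0.02,-0.02,0.12],"gripper":-1},{"offset":[0.9,-1.1,0.5],"ang
[... 184 characters left out ...]
.4,-1.3,0.5],"angular":[0.02,-0.02,0.12],"gripper":-1},{"offset":[0.2,-1.4,0.6],"angular":[0.02,-0.01,0.12],"gripper":-1},{"offset":[0,-1.3,0.6],"angular":[0.02,-0.02,0.11],"gripper":-1},{"offset":[-0.2,-1.3,0.6],"angular":[0.02,-0.02,0.12],"gripper":-1}]
--
[{"offset":[-0.3,-1.3,0.7],"angular":[0.02,-0.01,0.12],"gripper":-1},{"offset":[-0.5,-1.2,0.7],"angular":[0.02,-0.02,0.12],"gripper":-1},{"offset":[-0.6,-1.1,0.8],"angular":[0.02,-0.02,0.12],"gripper":-1},{"offset":[-0.8,-0.9,0.8],"angular":[0.03,-0.01,0.12],"gripper":-1},{"offset":[-0.9,-0.8,0.8],"angular":[0.02,-0.02,0.12],"gripper":-1},{"offset":[0,0,0],"angular":[0,0,0],"gripper":-1}]
end [0.4213 0.3234 0.1075] [-179.8   20.1  -24.4]
```

Call:
{"fn": "carry_out", "kwargs": {
  "moves": [
    {"offset": [-0.1, 1, -0.1], "angular": [0, 0, 0.13], "gripper": -1},
    {"offset": [0.1, 1.1, -0.1], "angular": [0, 0, 0.13], "gripper": -1},
    {"offset": [0.2, 1, -0.1], "angular": [0, 0, 0.13], "gripper": -1},
    {"offset": [0.4, 1, -0.1], "angular": [0, 0, 0.13], "gripper": -1},
    {"offset": [0.5, 0.9, -0.1], "angular": [0, 0, 0.13], "gripper": -1},
    {"offset": [0.7, 0.8, -0.1], "angular": [0, 0, 0.13], "gripper": -1},
    {"offset": [0.8, 0.7, -0.1], "angular": [0, 0, 0.12], "gripper": -1},
    {"offset": [0.8, 0.6, -0.1], "angular": [0, 0, 0.13], "gripper": -1},
    {"offset": [1, 0.4, -0.1], "angular": [0, 0, 0.13], "gripper": -1},
    {"offset": [1, 0.4, -0.1], "angular": [0, 0, 0.13], "gripper": -1},
    {"offset": [1, 0.1, -0.1], "angular": [0, 0, 0.13], "gripper": -1},
    {"offset": [1, 0, -0.1], "angular": [0, 0, 0.13], "gripper": -1}
  ]
}}

```text
time: 10.35
tool_pos: [0.515, 0.1166, 0.1711]
orientation: [180.0, -0.2, 93.9]
force: [-0.1, 0.8, 0.2]
finger_gap: 0.0916
gripper_force: 0.0
```

Call:
{"fn": "carry_out", "kwargs": {
  "moves": [
    {"offset": [1.1, -0.1, -0.1], "angular": [0, 0, 0.13], "gripper": -1},
    {"offset": [1, -0.3, -0.1], "angular": [0, 0, 0.13], "gripper": -1},
    {"offset": [1.2, -0.6, 0.5], "angular": [0.02, -0.02, 0.12], "gripper": -1},
    {"offset": [1.2, -0.8, 0.5], "angular": [0.02, -0.01, 0.12], "gripper": -1},
    {"offset": [1, -0.9, 0.4], "angular": [0.02, -0.02, 0.12], "gripper": -1},
    {"offset": [0.9, -1.1, 0.5], "angular": [0.02, -0.02, 0.12], "gripper": -1},
    {"offset": [0.8, -1.2, 0.5], "angular": [0.03, -0.01, 0.12], "gripper": -1},
    {"offset": [0.6, -1.2, 0.6], "angular": [0.02, -0.02, 0.12], "gripper": -1},
    {"offset": [0.4, -1.3, 0.5], "angular": [0.02, -0.02, 0.12], "gripper": -1},
    {"offset": [0.2, -1.4, 0.6], "angular": [0.02, -0.01, 0.12], "gripper": -1},
    {"offset": [0, -1.3, 0.6], "angular": [0.02, -0.02, 0.11], "gripper": -1},
    {"offset": [-0.2, -1.3, 0.6], "angular": [0.02, -0.02, 0.12], "gripper": -1}
  ]
}}

```text
time: 11.55
tool_pos: [0.458, 0.266, 0.1251]
orientation: [-175.5, 14.0, 11.1]
force: [0.4, 0.1, -0.2]
finger_gap: 0.092
gripper_force: 0.0
```

Call:
{"fn": "carry_out", "kwargs": {
  "moves": [
    {"offset": [-0.3, -1.3, 0.7], "angular": [0.02, -0.01, 0.12], "gripper": -1},
    {"offset": [-0.5, -1.2, 0.7], "angular": [0.02, -0.02, 0.12], "gripper": -1},
    {"offset": [-0.6, -1.1, 0.8], "angular": [0.02, -0.02, 0.12], "gripper": -1},
    {"offset": [-0.8, -0.9, 0.8], "angular": [0.03, -0.01, 0.12], "gripper": -1},
    {"offset": [-0.9, -0.8, 0.8], "angular": [0.02, -0.02, 0.12], "gripper": -1},
    {"offset": [0, 0, 0], "angular": [0, 0, 0], "gripper": -1},
    {"offset": [0, 0, 0], "angular": [0, 0, 0], "gripper": -1}
  ]
}}

```text
time: 12.25
tool_pos: [0.4209, 0.3233, 0.1018]
orientation: [-179.6, 20.1, -24.1]
force: [0.3, -0.2, -0.7]
finger_gap: 0.0919
gripper_force: 0.0
```

Run:
```python
from h import *
s=sense(); print(s['time'],s['tool_pos'],s['orientation'],s['force'],s['joint_pos'].round(0),s['finger_gap'])
path(now(),[(gpose(.427,.321,.048,-24.4,-20),-1,'s',2),(gpose(.427,.321,.048,-24.4,-20),.5,'l',6)])
```

```text
12.25 [0.42092357 0.32329217 0.1017829 ] [-179.58475294   20.05793306  -24.14072039] [ 0.29747244 -0.23642794 -0.72371647] [ 20.  33.  85.  14.  77. 129.] 0.09188793540742643
--
[{"offset":[0.7,0,1.8],"angular":[0,0,0],"gripper":-1},{"offset":[0.6,0,1.8],"angular":[0,0,0],"gripper":-1},{"offset":[0.7,0,1.8],"angular":[0,0,0],"gripper":-1},{"offset":[0.7,0,1.9],"angular":[0,0,0],"gripper":-1},{"offset":[0.6,0,1.8],"angular":[-0.01,0,0],"gripper":-1},{"offset":[0,0,0],"angular":[0,0,0],"gripper":-1},{"offset":[0,0,0],"angular":[0,0,0],"gripper":-1},{"offset":[0,0,0],"angular":[0,0,0],"gripper":0.5},{"offset":[0,0,0],"angular":[0,0,0],"gripper":0.5},{"offset":[0,0,0],"angular":[0,0,0],"gripper":0.5},{"offset":[0,0,0],"angular":[0,0,0],"gripper":0.5},{"offset":[0,0,0],"angular":[0,0,0],"gripper":0.5}]
--
[{"offset":[0,0,0],"angular":[0,0,0],"gripper":0.5},{"offset":[0,0,0],"angular":[0,0,0],"gripper":0.5}]
end [0.421 0.324 0.005] [179.8  20.1 -24.1]
```

Call:
{"fn": "carry_out", "kwargs": {
  "moves": [
    {"offset": [0.7, 0, 1.8], "angular": [0, 0, 0], "gripper": -1},
    {"offset": [0.6, 0, 1.8], "angular": [0, 0, 0], "gripper": -1},
    {"offset": [0.7, 0, 1.8], "angular": [0, 0, 0], "gripper": -1},
    {"offset": [0.7, 0, 1.9], "angular": [0, 0, 0], "gripper": -1},
    {"offset": [0.6, 0, 1.8], "angular": [-0.01, 0, 0], "gripper": -1},
    {"offset": [0, 0, 0], "angular": [0, 0, 0], "gripper": -1},
    {"offset": [0, 0, 0], "angular": [0, 0, 0], "gripper": -1}
  ]
}}

```text
time: 12.95
tool_pos: [0.4216, 0.3243, 0.006]
orientation: [179.9, 20.0, -24.2]
force: [-0.3, 0.5, 0.2]
finger_gap: 0.092
gripper_force: 0.0
```

Call:
{"fn": "carry_out", "kwargs": {
  "moves": [
    {"offset": [0, 0, 0], "angular": [0, 0, 0], "gripper": 0.5},
    {"offset": [0, 0, 0], "angular": [0, 0, 0], "gripper": 0.5},
    {"offset": [0, 0, 0], "angular": [0, 0, 0], "gripper": 0.5},
    {"offset": [0, 0, 0], "angular": [0, 0, 0], "gripper": 0.5}
  ],
  "force": 40
}}

```text
time: 13.35
tool_pos: [0.4216, 0.3246, 0.0063]
orientation: [179.9, 20.0, -24.3]
force: [1.2, 0.7, 0.3]
finger_gap: 0.0645
gripper_force: 2.7
```

Run:
```python
from h import *
a=np.radians(0)
path(now(),[(gpose(.427,.321,.15,-24.4,-15),.5,'L'),(gpose(.427,.321,.25,-24.4,15),.5,'L'),
(gpose(.455,-.327,.25,50,25),.5,'P'),(gpose(.455,-.327,.2,50,70),.5,'L',2)])
```

```text
--
[{"offset":[-0.2,0,-0.6],"angular":[0,0.01,0],"gripper":0.5},{"offset":[-0.6,0,-1.8],"angular":[0,0.01,0],"gripper":0.5},{"offset":[-0.8,0.1,-2.4],"angular":[0,0.02,0],"gripper":0.5},{"offset":[-0.7,0,-2.4],"angular":[0,0.03,0],"gripper":0.5},{"offset":[-0.5,0,-1.7],"angular":[0,0.01,0],"gripper":0.5},{"offset":[-0.2,0,-0.7],"angular":[0,0.01,0],"gripper":0.5},{"offset":[-0.1,0,-0.7],"angular":[0,0.03,0],"gripper":0.5},{"offset":[-0.2,0,-1.8],"angular":[0,0.1,0],"gripper":0.5},{"offset":[-0.1,0,-2.5],"angular":[0,0.13,0],"gripper":0.5},{"offset":[0.2,0,-2.5],"angular":[0,0.13,0],"gripper":0.5},{"offset":[0.5,0,-1.8],"angular":[0,0.1,0],"gripper":0.5},{"offset":[0.2,0,-0.6],"angular":[0,0.03,0],"gripper":0.5}]
--
[{"offset":[0.2,0.1,0.1],"angular":[0,0,0],"gripper":0.5},{"offset":[0.7,0.4,0.1],"angular":[0.01,0,-0.02],"gripper":0.5},{"offset":[1.1,0.6,0.3],"angular":[0.01,0.01,-0.02],"gripper":0.5},{"offset":[1.4,1,0.4],"angular":[0.01,0,-0.04],"gripper":0.5},{"offset":[1.8,1.4,0.5],"angular":[0.01,0,-0.04],"gripper":0.5},{"offset":[1.9,1.8,0.5],"angular":[0.02,0.01,-0.05],"gripper
[... 1266 characters left out ...]
0.01],"gripper":0.5},{"offset":[0,0,0.1],"angular":[0,0.02,0],"gripper":0.5},{"offset":[-0.1,0,0.4],"angular":[0,0.07,0],"gripper":0.5},{"offset":[-0.1,0,0.5],"angular":[0,0.11,0],"gripper":0.5},{"offset":[-0.3,0,0.6],"angular":[0,0.13,0],"gripper":0.5},{"offset":[-0.3,0,0.6],"angular":[0,0.13,0],"gripper":0.5},{"offset":[-0.4,0,0.5],"angular":[0,0.13,0],"gripper":0.5},{"offset":[-0.4,0,0.4],"angular":[0,0.1,0],"gripper":0.5},{"offset":[-0.3,0,0.2],"angular":[0,0.07,0],"gripper":0.5},{"offset":[-0.1,0,0.1],"angular":[0,0.03,0],"gripper":0.5},{"offset":[0,0,0],"angular":[0,0,0],"gripper":0.5},{"offset":[0,0,0],"angular":[0,0,0],"gripper":0.5}]
end [ 0.4662 -0.3133  0.1683] [179.2 -70.2  50.6]
```

Call:
{"fn": "carry_out", "kwargs": {
  "moves": [
    {"offset": [0, 0, 0], "angular": [0, 0, 0], "gripper": 0.5},
    {"offset": [0, 0, 0], "angular": [0, 0, 0], "gripper": 0.5},
    {"offset": [-0.2, 0, -0.6], "angular": [0, 0.01, 0], "gripper": 0.5},
    {"offset": [-0.6, 0, -1.8], "angular": [0, 0.01, 0], "gripper": 0.5},
    {"offset": [-0.8, 0.1, -2.4], "angular": [0, 0.02, 0], "gripper": 0.5},
    {"offset": [-0.7, 0, -2.4], "angular": [0, 0.03, 0], "gripper": 0.5},
    {"offset": [-0.5, 0, -1.7], "angular": [0, 0.01, 0], "gripper": 0.5},
    {"offset": [-0.2, 0, -0.7], "angular": [0, 0.01, 0], "gripper": 0.5}
  ]
}}

```text
time: 14.15
tool_pos: [0.4225, 0.3236, 0.108]
orientation: [180.0, 14.8, -24.3]
force: [0.2, -0.1, -4.2]
finger_gap: 0.064
gripper_force: 40.0
```

Run:
```python
from h import *
s=sense(); print(s['time'],s['tool_pos'],s['orientation'],s['force'],s['finger_gap'],s['gripper_force'])
im,d,w=cloud("side"); c=im[60:220,180:380]; cv2.imwrite("pics/s3.png",cv2.cvtColor(cv2.resize(c,None,fx=3.7,fy=3.7,interpolation=cv2.INTER_CUBIC),cv2.COLOR_RGB2BGR))
```

```text
14.15 [0.4225068  0.32359025 0.10803317] [179.98506221  14.7508625  -24.25230472] [ 0.18772522 -0.05982317 -4.2112263 ] 0.06402634456048527 39.98936490621418
```

View pics/s3.png

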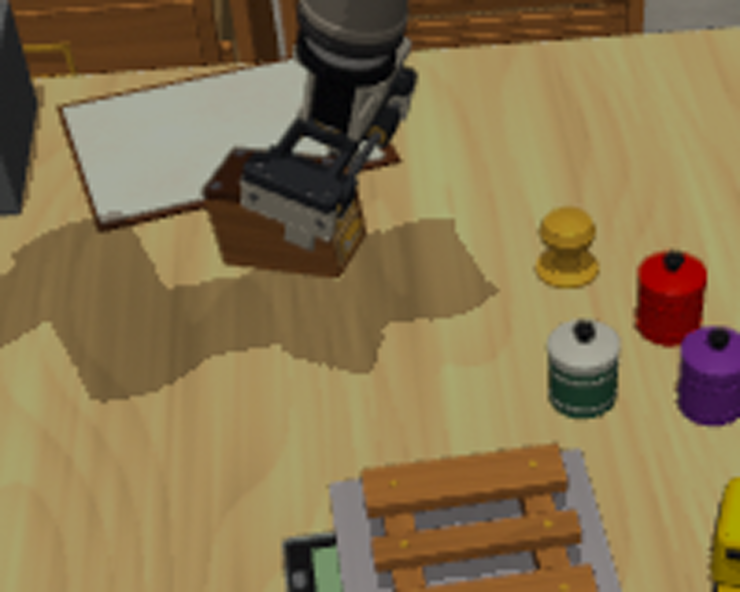

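The picture shows the chest held upside down, roughly level, at (285,215). Its front at (350,240) is shut, and the stand sits on the pan at (470,520). I'm carrying on with the turn.

Call:
{"fn": "carry_out", "kwargs": {
  "moves": [
    {"offset": [-0.1, 0, -0.7], "angular": [0, 0.03, 0], "gripper": 0.5},
    {"offset": [-0.2, 0, -1.8], "angular": [0, 0.1, 0], "gripper": 0.5},
    {"offset": [-0.1, 0, -2.5], "angular": [0, 0.13, 0], "gripper": 0.5},
    {"offset": [0.2, 0, -2.5], "angular": [0, 0.13, 0], "gripper": 0.5},
    {"offset": [0.5, 0, -1.8], "angular": [0, 0.1, 0], "gripper": 0.5},
    {"offset": [0.2, 0, -0.6], "angular": [0, 0.03, 0], "gripper": 0.5}
  ]
}}

```text
time: 14.8
tool_pos: [0.4303, 0.3201, 0.2074]
orientation: [180.0, -15.1, -24.1]
force: [0.8, 0.1, -4.1]
finger_gap: 0.0634
gripper_force: 40.0
```

Call:
{"fn": "carry_out", "kwargs": {
  "moves": [
    {"offset": [0.2, 0.1, 0.1], "angular": [0, 0, 0], "gripper": 0.5},
    {"offset": [0.7, 0.4, 0.1], "angular": [0.01, 0, -0.02], "gripper": 0.5},
    {"offset": [1.1, 0.6, 0.3], "angular": [0.01, 0.01, -0.02], "gripper": 0.5},
    {"offset": [1.4, 1, 0.4], "angular": [0.01, 0, -0.04], "gripper": 0.5},
    {"offset": [1.8, 1.4, 0.5], "angular": [0.01, 0, -0.04], "gripper": 0.5},
    {"offset": [1.9, 1.8, 0.5], "angular": [0.02, 0.01, -0.05], "gripper": 0.5},
    {"offset": [1.9, 2.4, 0.5], "angular": [0.02, 0.01, -0.05], "gripper": 0.5},
    {"offset": [1.9, 2.8, 0.5], "angular": [0.02, 0.01, -0.06], "gripper": 0.5},
    {"offset": [1.7, 3.3, 0.5], "angular": [0.03, 0, -0.07], "gripper": 0.5},
    {"offset": [1.2, 3.7, 0.3], "angular": [0.02, 0.01, -0.07], "gripper": 0.5},
    {"offset": [0.8, 4.1, 0.1], "angular": [0.03, 0.01, -0.08], "gripper": 0.5},
    {"offset": [0.1, 4.2, -0.1], "angular": [0.03, 0.01, -0.07], "gripper": 0.5}
  ]
}}

```text
time: 16.0
tool_pos: [0.5452, 0.0364, 0.2054]
orientation: [-178.1, -19.2, 9.0]
force: [0.8, -0.5, -3.7]
finger_gap: 0.064
gripper_force: 40.0
```

Call:
{"fn": "carry_out", "kwargs": {
  "moves": [
    {"offset": [-0.5, 4.3, -0.3], "angular": [0.03, 0.01, -0.08], "gripper": 0.5},
    {"offset": [-1.2, 4.1, -0.5], "angular": [0.02, 0.01, -0.07], "gripper": 0.5},
    {"offset": [-1.6, 3.7, -0.8], "angular": [0.03, 0.01, -0.08], "gripper": 0.5},
    {"offset": [-2.1, 3.3, -0.9], "angular": [0.03, 0.01, -0.07], "gripper": 0.5},
    {"offset": [-2.4, 2.8, -1.1], "angular": [0.02, 0.01, -0.07], "gripper": 0.5},
    {"offset": [-2.5, 2.2, -1.1], "angular": [0.02, 0, -0.06], "gripper": 0.5},
    {"offset": [-2.5, 1.7, -1.1], "angular": [0.02, 0.01, -0.05], "gripper": 0.5},
    {"offset": [-2.3, 1.2, -1], "angular": [0.02, 0.01, -0.05], "gripper": 0.5},
    {"offset": [-2, 0.8, -0.9], "angular": [0.02, 0, -0.04], "gripper": 0.5},
    {"offset": [-1.6, 0.5, -0.8], "angular": [0.01, 0.01, -0.04], "gripper": 0.5},
    {"offset": [-1.2, 0.3, -0.5], "angular": [0.01, 0, -0.02], "gripper": 0.5},
    {"offset": [-0.7, 0.1, -0.4], "angular": [0, 0, -0.01], "gripper": 0.5}
  ]
}}

```text
time: 17.2
tool_pos: [0.4494, -0.3035, 0.2068]
orientation: [-179.6, -24.6, 47.6]
force: [-0.5, 0.7, -3.7]
finger_gap: 0.0637
gripper_force: 40.0
```

Call:
{"fn": "carry_out", "kwargs": {
  "moves": [
    {"offset": [-0.3, 0, -0.1], "angular": [0, 0, -0.01], "gripper": 0.5},
    {"offset": [0, 0, 0.1], "angular": [0, 0.02, 0], "gripper": 0.5},
    {"offset": [-0.1, 0, 0.4], "angular": [0, 0.07, 0], "gripper": 0.5},
    {"offset": [-0.1, 0, 0.5], "angular": [0, 0.11, 0], "gripper": 0.5},
    {"offset": [-0.3, 0, 0.6], "angular": [0, 0.13, 0], "gripper": 0.5},
    {"offset": [-0.3, 0, 0.6], "angular": [0, 0.13, 0], "gripper": 0.5},
    {"offset": [-0.4, 0, 0.5], "angular": [0, 0.13, 0], "gripper": 0.5},
    {"offset": [-0.4, 0, 0.4], "angular": [0, 0.1, 0], "gripper": 0.5},
    {"offset": [-0.3, 0, 0.2], "angular": [0, 0.07, 0], "gripper": 0.5},
    {"offset": [-0.1, 0, 0.1], "angular": [0, 0.03, 0], "gripper": 0.5},
    {"offset": [0, 0, 0], "angular": [0, 0, 0], "gripper": 0.5},
    {"offset": [0, 0, 0], "angular": [0, 0, 0], "gripper": 0.5}
  ]
}}

```text
time: 18.4
tool_pos: [0.4553, -0.2969, 0.1692]
orientation: [179.8, -69.7, 48.6]
force: [0.3, 0.5, -3.7]
finger_gap: 0.0638
gripper_force: 40.0
```

Run:
```python
from h import *
s=sense(); print(s['time'],s['tool_pos'],s['orientation'],s['force'],s['finger_gap'],s['gripper_force'])
im,d,w=cloud("side"); c=im[200:400,180:430]; cv2.imwrite("pics/s4.png",cv2.cvtColor(cv2.resize(c,None,fx=3,fy=3,interpolation=cv2.INTER_CUBIC),cv2.COLOR_RGB2BGR))
for n in("side","top"):
    im,d,w=cloud(n); t=w[(np.hypot(w[...,0]-.46,w[...,1]+.325)<.1)&(w[...,2]>.06)&(w[...,2]<.3)]
    for z in np.arange(.07,.3,.01):
        a=t[abs(t[:,2]-z)<.005]
        if len(a)>3:
            f=np.array([np.cos(np.radians(50)),np.sin(np.radians(50))]); g=np.array([-f[1],f[0]]); e=a[:,:2]-[.455,-.327]
            print(n,round(z,2),len(a),"f",np.percentile(e@f,[2,98]).round(3),"s",np.percentile(e@g,[2,98]).round(3))
```

```text
18.4 [ 0.45534994 -0.29689586  0.16916232] [179.78819822 -69.7278456   48.58293405] [ 0.34495576  0.54331254 -3.68642381] 0.0638200126046633 39.98947707004845
side 0.1 28 f [-0.046  0.027] s [-0.013  0.047]
side 0.11 46 f [-0.047  0.026] s [-0.013  0.048]
side 0.12 57 f [-0.047  0.024] s [-0.013  0.05 ]
side 0.13 41 f [-0.047  0.025] s [-0.013  0.051]
side 0.14 31 f [-0.047  0.026] s [-0.013  0.051]
side 0.15 18 f [0.006 0.027] s [-0.013 -0.011]
side 0.16 20 f [0.006 0.028] s [-0.013 -0.011]
side 0.17 26 f [-0.047  0.024] s [-0.021  0.043]
side 0.18 91 f [-0.092  0.023] s [-0.029  0.049]
side 0.19 209 f [-0.092  0.023] s [-0.029  0.066]
side 0.2 989 f [-0.072  0.027] s [-0.029  0.066]
side 0.21 646 f [-0.072  0.026] s [-0.04   0.064]
side 0.22 28 f [-0.077 -0.015] s [-0.065  0.057]
side 0.23 338 f [-0.087 -0.059] s [-0.065  0.056]
side 0.24 493 f [-0.094 -0.057] s [-0.064  0.069]
top 0.1 40 f [-0.031  0.03 ] s [-0.007  0.05 ]
top 0.11 48 f [-0.029  0.031] s [-0.012  0.05 ]
top 0.12 57 f [-0.025  0.031] s [-0.012  0.05 ]
top 0.13 54 f [-0.02   0.031] s [-0.012  0.05 ]
top 0.14 56 f [-0.011  0.031] s [-0.012  0.05 ]
top 0.15 57 f [-0.01   0.031] s [-0.013  0.05 ]
top 0.16 54 f [-0.005  0.031] s [-0.013  0.049]
top 0.17 64 f [-0.063  0.031] s [-0.015  0.057]
top 0.18 117 f [-0.086  0.031] s [-0.014  0.068]
top 0.19 192 f [-0.085  0.031] s [-0.059  0.07 ]
top 0.2 664 f [-0.074  0.03 ] s [-0.031  0.068]
top 0.21 954 f [-0.066  0.029] s [-0.033  0.067]
top 0.22 100 f [-0.087  0.002] s [-0.06   0.073]
top 0.23 275 f [-0.089 -0.058] s [-0.06   0.055]
top 0.24 527 f [-0.093 -0.055] s [-0.066  0.07 ]
top 0.25 12 f [-0.076 -0.068] s [-0.062  0.044]
```

View pics/s4.png

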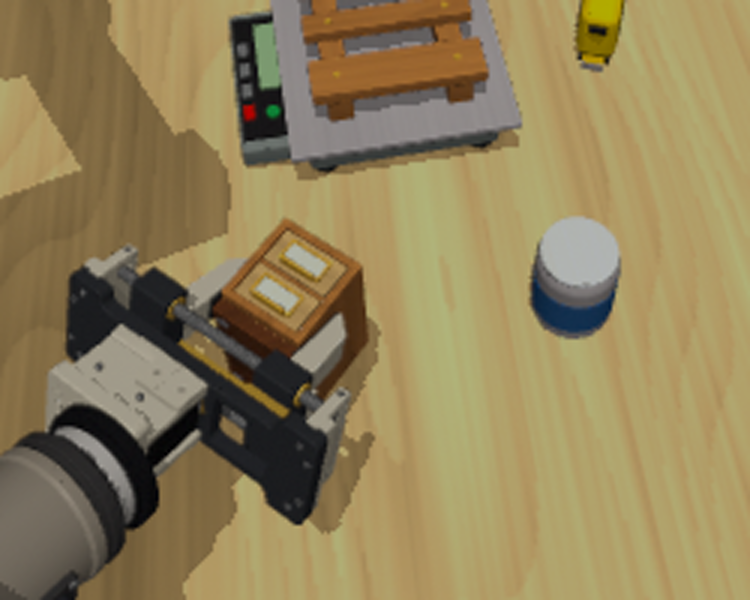

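Run:
```python
from h import *
s=sense(); print(s['tool_pos'],s['orientation'])
f=np.array([np.cos(np.radians(48.6)),np.sin(np.radians(48.6))]); g=np.array([-f[1],f[0]])
for n in("side","top"):
    im,d,w=cloud(n); e=(w[...,:2]-[.455,-.327]); F=e@f; S=e@g
    m=(F>-.045)&(F<.03)&(S>-.012)&(S<.05)&(w[...,2]>.19)&(w[...,2]<.235)
    p=w[m]; print(n,len(p),np.histogram(p[:,2],np.arange(.19,.236,.003)))
    q=p[abs(p[:,2]-np.median(p[:,2]))<.006]; A=np.c_[F[m],S[m],np.ones(m.sum())][abs(p[:,2]-np.median(p[:,2]))<.006]
    print(np.linalg.lstsq(A,q[:,2],rcond=None)[0])
```

```text
[ 0.45533402 -0.29684088  0.16964979] [179.63284612 -69.71535006  48.74691422]
side 1189 (array([  6,  32, 113,  68, 386, 502,  38,  35,   9,   0,   0,   0,   0,
         0,   0]), array([0.19 , 0.193, 0.196, 0.199, 0.202, 0.205, 0.208, 0.211, 0.214,
       0.217, 0.22 , 0.223, 0.226, 0.229, 0.232, 0.235]))
[9.88484744e-05 2.95248496e-03 2.04957690e-01]
top 1085 (array([ 19,  26,  69,  56, 225, 512, 130,  30,  17,   1,   0,   0,   0,
         0,   0]), array([0.19 , 0.193, 0.196, 0.199, 0.202, 0.205, 0.208, 0.211, 0.214,
       0.217, 0.22 , 0.223, 0.226, 0.229, 0.232, 0.235]))
[-0.00071951 -0.00180194  0.20597667]
```

```bash
cat >> h.py <<'E'
def gpose(x,y,z,yaw,tilt=0):
    T=pose(x,y,z,yaw,tilt); T[:3,3]+=T[:3,2]*.044; return T
def sh(T,v): T=T.copy(); T[:3,3]+=v; return T
E
python3 - <<'E'
from h import *
T=now(); D=sh(T,[0,0,-.092]); 
path(T,[(D,.5,'L',2),(sh(D,[0,0,-.004]),.5,'l',3)])
E
```

```text
--
[{"offset":[-0.6,0,0.2],"angular":[0,0,0],"gripper":0.5},{"offset":[-1.6,0,0.6],"angular":[0,0,0],"gripper":0.5},{"offset":[-2.1,0,0.8],"angular":[0,0,0],"gripper":0.5},{"offset":[-2.2,0,0.8],"angular":[0,0,0],"gripper":0.5},{"offset":[-1.6,0,0.6],"angular":[0,0,0],"gripper":0.5},{"offset":[-0.5,0,0.2],"angular":[0,0,0],"gripper":0.5},{"offset":[0,0,0],"angular":[0,0,0],"gripper":0.5},{"offset":[0,0,0],"angular":[0,0,0],"gripper":0.5},{"offset":[-0.4,0,0.1],"angular":[0,0,0],"gripper":0.5},{"offset":[0,0,0],"angular":[0,0,0],"gripper":0.5},{"offset":[0,0,0],"angular":[0,0,0],"gripper":0.5},{"offset":[0,0,0],"angular":[0,0,0],"gripper":0.5}]
end [ 0.4552 -0.2971  0.0736] [179.7 -69.7  48.7]
```

Call:
{"fn": "carry_out", "kwargs": {
  "moves": [
    {"offset": [-0.6, 0, 0.2], "angular": [0, 0, 0], "gripper": 0.5},
    {"offset": [-1.6, 0, 0.6], "angular": [0, 0, 0], "gripper": 0.5},
    {"offset": [-2.1, 0, 0.8], "angular": [0, 0, 0], "gripper": 0.5},
    {"offset": [-2.2, 0, 0.8], "angular": [0, 0, 0], "gripper": 0.5},
    {"offset": [-1.6, 0, 0.6], "angular": [0, 0, 0], "gripper": 0.5},
    {"offset": [-0.5, 0, 0.2], "angular": [0, 0, 0], "gripper": 0.5},
    {"offset": [0, 0, 0], "angular": [0, 0, 0], "gripper": 0.5},
    {"offset": [0, 0, 0], "angular": [0, 0, 0], "gripper": 0.5}
  ]
}}

```text
time: 19.45
tool_pos: [0.4553, -0.2969, 0.0774]
orientation: [179.9, -69.8, 48.5]
force: [0.0, -0.9, -4.1]
finger_gap: 0.0639
gripper_force: 40.0
```

Call:
{"fn": "carry_out", "kwargs": {
  "moves": [
    {"offset": [-0.3, 0, 0.1], "angular": [0, 0, 0], "gripper": 0.5},
    {"offset": [0, 0, 0], "angular": [0, 0, 0], "gripper": 0.5},
    {"offset": [0, 0, 0], "angular": [0, 0, 0], "gripper": 0.5}
  ]
}}

```text
time: 19.75
tool_pos: [0.4552, -0.2968, 0.0742]
orientation: [179.9, -69.8, 48.5]
force: [0.7, -0.1, -4.4]
finger_gap: 0.064
gripper_force: 40.0
```

Call:
{"fn": "carry_out", "kwargs": {
  "moves": [
    {"offset": [-0.2, 0, 0.1], "angular": [0, 0, 0], "gripper": 0.5},
    {"offset": [0, 0, 0], "angular": [0, 0, 0], "gripper": 0.5},
    {"offset": [0, 0, 0], "angular": [0, 0, 0], "gripper": 0.5}
  ]
}}

```text
time: 20.05
tool_pos: [0.4554, -0.2966, 0.0717]
orientation: [180.0, -69.8, 48.4]
force: [-0.4, -0.2, -3.1]
finger_gap: 0.0636
gripper_force: 40.0
```

Call:
{"fn": "carry_out", "kwargs": {
  "moves": [
    {"offset": [-0.1, 0, 0], "angular": [0, 0, 0], "gripper": 0.5},
    {"offset": [0, 0, 0], "angular": [0, 0, 0], "gripper": 0.5}
  ]
}}

```text
time: 20.25
tool_pos: [0.4552, -0.2967, 0.0716]
orientation: [179.9, -69.9, 48.5]
force: [-1.5, -0.1, 3.0]
finger_gap: 0.0638
gripper_force: 40.0
```

Call:
{"fn": "carry_out", "kwargs": {
  "moves": [
    {"offset": [0, 0, 0], "angular": [0, 0, 0], "gripper": -1},
    {"offset": [0, 0, 0], "angular": [0, 0, 0], "gripper": -1},
    {"offset": [0, 0, 0], "angular": [0, 0, 0], "gripper": -1},
    {"offset": [0, 0, -1], "angular": [0, 0, 0], "gripper": -1},
    {"offset": [0, 0, -3], "angular": [0, 0, 0], "gripper": -1},
    {"offset": [0, 0, -4], "angular": [0, 0, 0], "gripper": -1},
    {"offset": [0, 0, -3], "angular": [0, 0, 0], "gripper": -1},
    {"offset": [2, 0, -2], "angular": [0, 0, 0], "gripper": -1},
    {"offset": [4, 0, 0], "angular": [0, -0.12, 0], "gripper": -1},
    {"offset": [4, 0, 0], "angular": [0, -0.12, 0], "gripper": -1},
    {"offset": [0, 0, 0], "angular": [0, 0, 0], "gripper": -1}
  ]
}}

```text
time: 21.35
tool_pos: [0.4017, -0.3593, 0.2149]
orientation: [178.7, -55.6, 49.6]
force: [-0.2, -0.4, -0.2]
finger_gap: 0.0919
gripper_force: 0.0
```

Run:
```python
from h import *
s=sense(); print(s['time'],s['tool_pos'],s['orientation'],s['finger_gap'])
for n in("side","top"):
    im,d,w=cloud(n); m=(np.hypot(w[...,0]-.44,w[...,1]+.32)<.085)&(abs(w[...,2]-.107)<.006); t=w[m]
    print(n,len(t),np.median(t[:,2]),cv2.minAreaRect(t[:,:2].astype(np.float32)))
```

```text
21.35 [ 0.40173105 -0.35931542  0.21486159] [178.66074565 -55.55278242  49.62298495] 0.09192599073442534
side 902 0.1070157052848561 ((0.43397337198257446, -0.3208194375038147), (0.07681391388177872, 0.06438659131526947), 48.775245666503906)
top 774 0.10777790313731322 ((0.43679574131965637, -0.3210253119468689), (0.075384221971035, 0.06423113495111465), 48.89018249511719)
```

Run:
```python
from h import *
path(now(),[(gpose(.4454,-.3097,.2,48.8,-20),-1,'l',1),(gpose(.4454,-.3097,.08,48.8,-20),-1,'l',2)],step=.035)
```

```text
--
[{"offset":[-0.1,0,0.6],"angular":[0,-0.12,0],"gripper":-1},{"offset":[0,0,0.7],"angular":[0,-0.12,0],"gripper":-1},{"offset":[0,0,0.7],"angular":[0,-0.12,0],"gripper":-1},{"offset":[0.1,0,0.6],"angular":[0,-0.12,0],"gripper":-1},{"offset":[0.2,0.1,0.7],"angular":[0,-0.12,0],"gripper":-1},{"offset":[0.3,0,0.6],"angular":[0,-0.12,0],"gripper":-1},{"offset":[0.3,0,0.5],"angular":[0,-0.12,0],"gripper":-1},{"offset":[0.4,0,0.5],"angular":[0,-0.12,-0.01],"gripper":-1},{"offset":[0.5,0,0.5],"angular":[0,-0.12,0],"gripper":-1},{"offset":[0.5,0,0.4],"angular":[0,-0.12,0],"gripper":-1},{"offset":[0.6,0,0.4],"angular":[0.01,-0.12,0],"gripper":-1},{"offset":[0,0,0],"angular":[0,0,0],"gripper":-1}]
--
[{"offset":[1,0,2.8],"angular":[0,0,0],"gripper":-1},{"offset":[1,0,2.8],"angular":[0,0,0],"gripper":-1},{"offset":[1,0.1,2.8],"angular":[0,0,0],"gripper":-1},{"offset":[1,0,2.9],"angular":[0,0,0],"gripper":-1},{"offset":[0,0,0],"angular":[0,0,0],"gripper":-1},{"offset":[0,0,0],"angular":[0,0,0],"gripper":-1}]
end [ 0.4353 -0.3212  0.0383] [-179.7   19.7   48.9]
```

Call:
{"fn": "carry_out", "kwargs": {
  "moves": [
    {"offset": [-0.1, 0, 0.6], "angular": [0, -0.12, 0], "gripper": -1},
    {"offset": [0, 0, 0.7], "angular": [0, -0.12, 0], "gripper": -1},
    {"offset": [0, 0, 0.7], "angular": [0, -0.12, 0], "gripper": -1},
    {"offset": [0.1, 0, 0.6], "angular": [0, -0.12, 0], "gripper": -1},
    {"offset": [0.2, 0.1, 0.7], "angular": [0, -0.12, 0], "gripper": -1},
    {"offset": [0.3, 0, 0.6], "angular": [0, -0.12, 0], "gripper": -1},
    {"offset": [0.3, 0, 0.5], "angular": [0, -0.12, 0], "gripper": -1},
    {"offset": [0.4, 0, 0.5], "angular": [0, -0.12, -0.01], "gripper": -1},
    {"offset": [0.5, 0, 0.5], "angular": [0, -0.12, 0], "gripper": -1},
    {"offset": [0.5, 0, 0.4], "angular": [0, -0.12, 0], "gripper": -1},
    {"offset": [0.6, 0, 0.4], "angular": [0.01, -0.12, 0], "gripper": -1},
    {"offset": [0, 0, 0], "angular": [0, 0, 0], "gripper": -1}
  ]
}}

```text
time: 22.65
tool_pos: [0.4355, -0.3177, 0.1527]
orientation: [-179.0, 19.7, 49.3]
force: [0.0, 0.3, -0.3]
finger_gap: 0.0918
gripper_force: 0.0
```

Run:
```python
from h import *
print(now()[:3,3],sense()['orientation'])
path(now(),[(gpose(.4454,-.3097,.08,48.8,-20),-1,'l',2)],step=.035)
```

```text
[ 0.43553149 -0.31767702  0.152713  ] [-178.98863827   19.71270593   49.34502206]
--
[{"offset":[0.9,0.1,2.7],"angular":[0,0,0],"gripper":-1},{"offset":[0.9,0.1,2.7],"angular":[-0.01,0,0],"gripper":-1},{"offset":[0.9,0.1,2.7],"angular":[0,0,0.01],"gripper":-1},{"offset":[0.9,0,2.7],"angular":[0,0,0],"gripper":-1},{"offset":[0,0,0],"angular":[0,0,0],"gripper":-1},{"offset":[0,0,0],"angular":[0,0,0],"gripper":-1}]
end [ 0.4352 -0.3207  0.0389] [-179.8   19.7   48.7]
```

Call:
{"fn": "carry_out", "kwargs": {
  "moves": [
    {"offset": [0.9, 0.1, 2.7], "angular": [0, 0, 0], "gripper": -1},
    {"offset": [0.9, 0.1, 2.7], "angular": [-0.01, 0, 0], "gripper": -1},
    {"offset": [0.9, 0.1, 2.7], "angular": [0, 0, 0.01], "gripper": -1},
    {"offset": [0.9, 0, 2.7], "angular": [0, 0, 0], "gripper": -1},
    {"offset": [0, 0, 0], "angular": [0, 0, 0], "gripper": -1},
    {"offset": [0, 0, 0], "angular": [0, 0, 0], "gripper": -1},
    {"offset": [0, 0, 0], "angular": [0, 0, 0], "gripper": 0.5},
    {"offset": [0, 0, 0], "angular": [0, 0, 0], "gripper": 0.5},
    {"offset": [0, 0, 0], "angular": [0, 0, 0], "gripper": 0.5},
    {"offset": [0, 0, 0], "angular": [0, 0, 0], "gripper": 0.5},
    {"offset": [0, 0, 0], "angular": [0, 0, 0], "gripper": 0.5},
    {"offset": [0, 0, 0], "angular": [0, 0, 0], "gripper": 0.5}
  ]
}}

```text
time: 23.85
tool_pos: [0.4354, -0.3235, 0.0432]
orientation: [179.8, 19.6, 48.3]
force: [-3.4, 3.1, 5.6]
finger_gap: 0.0637
gripper_force: 39.9
```

Run:
```python
from h import *
T=now(); G=T[:3,3]-.044*T[:3,2]; print(G,sense()['orientation'],sense()['finger_gap'],sense()['force'])
def at(z,t,dx=0): return gpose(G[0],G[1],z,48.8,t)
path(T,[(sh(T,[0,0,.06]),.5,'L'),(at(.16,67),.5,'L',2)])
```

```text
[ 0.44504486 -0.3123375   0.08468677] [179.79528405  19.57367272  48.34954472] 0.06365290917463674 [-3.44869273  3.10806218  5.60178855]
--
[{"offset":[-0.2,0,-0.5],"angular":[0,0,0],"gripper":0.5},{"offset":[-0.5,0,-1.5],"angular":[0,0,0],"gripper":0.5},{"offset":[-0.6,0,-1.7],"angular":[0,0,0],"gripper":0.5},{"offset":[-0.5,0,-1.4],"angular":[0,0,0],"gripper":0.5},{"offset":[-0.2,0,-0.6],"angular":[0,0,0],"gripper":0.5},{"offset":[0,0,0],"angular":[0,0.01,0],"gripper":0.5},{"offset":[0.1,0,-0.2],"angular":[0,0.04,0],"gripper":0.5},{"offset":[0.2,0,-0.2],"angular":[0,0.06,0],"gripper":0.5},{"offset":[0.2,0,-0.3],"angular":[0,0.09,0],"gripper":0.5},{"offset":[0.4,0,-0.3],"angular":[0,0.1,0],"gripper":0.5},{"offset":[0.4,0,-0.3],"angular":[0,0.12,0],"gripper":0.5},{"offset":[0.5,0,-0.3],"angular":[0,0.13,0],"gripper":0.5}]
--
[{"offset":[0.6,0,-0.3],"angular":[0,0.14,0],"gripper":0.5},{"offset":[0.6,0,-0.1],"angular":[0,0.14,0],"gripper":0.5},{"offset":[0.6,0,-0.1],"angular":[0,0.13,0],"gripper":0.5},{"offset":[0.6,0,0],"angular":[0.01,0.13,0],"gripper":0.5},{"offset":[0.5,0,0],"angular":[0,0.12,0],"gripper":0.5},{"offset":[0.4,0,0.1],"angular":[0,0.1,0],"gripper":0.5},{"offset":[0.4,0,0.2],"angular":[0,0.09,0],"gripper":0.5},{"offset":[0.2,0,0.1],"angular":[0,0.06,0],"gripper":0.5},{"offset":[0.2,0,0.1],"angular":[0,0.04,0],"gripper":0.5},{"offset":[0,0,0],"angular":[0,0.01,0],"gripper":0.5},{"offset":[0,0,0],"angular":[0,0,0],"gripper":0.5},{"offset":[0,0,0],"angular":[0,0,0],"gripper":0.5}]
end [ 0.4716 -0.2821  0.1425] [-179.4  -66.9   48.2]
```

Call:
{"fn": "carry_out", "kwargs": {
  "moves": [
    {"offset": [-0.2, 0, -0.5], "angular": [0, 0, 0], "gripper": 0.5},
    {"offset": [-0.5, 0, -1.5], "angular": [0, 0, 0], "gripper": 0.5},
    {"offset": [-0.6, 0, -1.7], "angular": [0, 0, 0], "gripper": 0.5},
    {"offset": [-0.5, 0, -1.4], "angular": [0, 0, 0], "gripper": 0.5},
    {"offset": [-0.2, 0, -0.6], "angular": [0, 0, 0], "gripper": 0.5},
    {"offset": [0, 0, 0], "angular": [0, 0.01, 0], "gripper": 0.5},
    {"offset": [0.1, 0, -0.2], "angular": [0, 0.04, 0], "gripper": 0.5},
    {"offset": [0.2, 0, -0.2], "angular": [0, 0.06, 0], "gripper": 0.5},
    {"offset": [0.2, 0, -0.3], "angular": [0, 0.09, 0], "gripper": 0.5},
    {"offset": [0.4, 0, -0.3], "angular": [0, 0.1, 0], "gripper": 0.5},
    {"offset": [0.4, 0, -0.3], "angular": [0, 0.12, 0], "gripper": 0.5},
    {"offset": [0.5, 0, -0.3], "angular": [0, 0.13, 0], "gripper": 0.5}
  ]
}}

```text
time: 25.05
tool_pos: [0.4491, -0.3082, 0.1168]
orientation: [179.7, -12.2, 48.5]
force: [0.1, 0.5, -4.2]
finger_gap: 0.0641
gripper_force: 39.9
```

Call:
{"fn": "carry_out", "kwargs": {
  "moves": [
    {"offset": [0.6, 0, -0.3], "angular": [0, 0.14, 0], "gripper": 0.5},
    {"offset": [0.6, 0, -0.1], "angular": [0, 0.14, 0], "gripper": 0.5},
    {"offset": [0.6, 0, -0.1], "angular": [0, 0.13, 0], "gripper": 0.5},
    {"offset": [0.6, 0, 0], "angular": [0.01, 0.13, 0], "gripper": 0.5},
    {"offset": [0.5, 0, 0], "angular": [0, 0.12, 0], "gripper": 0.5},
    {"offset": [0.4, 0, 0.1], "angular": [0, 0.1, 0], "gripper": 0.5},
    {"offset": [0.4, 0, 0.2], "angular": [0, 0.09, 0], "gripper": 0.5},
    {"offset": [0.2, 0, 0.1], "angular": [0, 0.06, 0], "gripper": 0.5},
    {"offset": [0.2, 0, 0.1], "angular": [0, 0.04, 0], "gripper": 0.5},
    {"offset": [0, 0, 0], "angular": [0, 0.01, 0], "gripper": 0.5},
    {"offset": [0, 0, 0], "angular": [0, 0, 0], "gripper": 0.5}
  ]
}}

```text
time: 26.15
tool_pos: [0.4719, -0.2824, 0.1414]
orientation: [-179.4, -66.9, 48.2]
force: [0.1, 0.0, -3.4]
finger_gap: 0.0639
gripper_force: 39.9
```

Run:
```python
from h import *
s=sense(); print(s['time'],s['tool_pos'],s['orientation'],s['force'],s['finger_gap'])
f=np.array([np.cos(np.radians(48.8)),np.sin(np.radians(48.8))]); g=np.array([-f[1],f[0]])
T=now(); G=T[:3,3]-.044*T[:3,2]; print("G",G)
for n in("side","top"):
    im,d,w=cloud(n,f"pics/{n}5.png"); e=(w[...,:2]-G[:2]); F=e@f; S=e@g
    m=(F>-.03)&(F<.1)&(abs(S)<.028)&(w[...,2]>.155)&(w[...,2]<.215)
    p=w[m]; print(n,len(p),np.percentile(F[m],[1,99]),np.percentile(p[:,2],[5,50,95]))
    k=(F>.0)&(F<.05)&m&(w[...,2]>np.percentile(p[:,2],30)); print(np.linalg.lstsq(np.c_[F[k],S[k],np.ones(k.sum())],w[k][:,2],rcond=None)[0])
```

```text
26.15 [ 0.47186405 -0.28243503  0.14135023] [-179.35660584  -66.90769258   48.18736465] [ 1.31273383e-01  1.48171231e-03 -3.40004870e+00] 0.06386109039085312
G [ 0.44524981 -0.31292932  0.15860654]
side 1434 [-0.02569788  0.08420721] [0.17109632 0.17978604 0.18371122]
[-0.04828185  0.00478676  0.18174869]
top 1349 [-0.01981856  0.08611937] [0.17621482 0.18115847 0.18529593]
[-0.04805456  0.00901089  0.1833275 ]
```

View pics/side5.png

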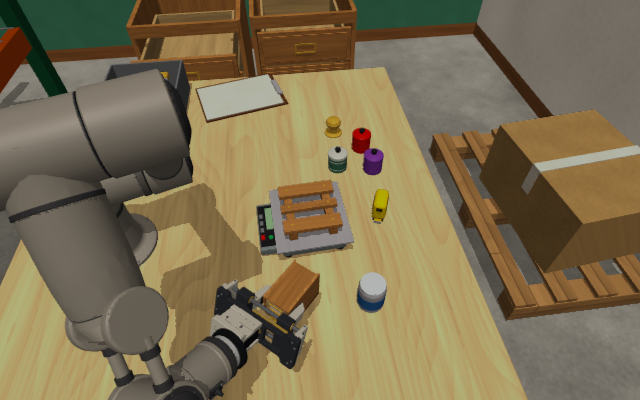

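Run:
```python
from h import *
T=now(); G=T[:3,3]-.044*T[:3,2]
D=T.copy(); D[:3,:3]=(R.from_matrix(T[:3,:3])*R.from_rotvec([0,.045,0])).as_matrix(); D[:3,3]=G+[0,0,-.101]+.044*D[:3,2]
path(T,[(D,.5,'L',3)])
```

```text
--
[{"offset":[-0.6,0,0.3],"angular":[0,0,0],"gripper":0.5},{"offset":[-1.7,0,0.7],"angular":[0,0.01,0],"gripper":0.5},{"offset":[-2.3,0,1],"angular":[0,0.01,0],"gripper":0.5},{"offset":[-2.2,0,0.9],"angular":[0,0.01,0],"gripper":0.5},{"offset":[-1.7,0,0.7],"angular":[0,0.01,0],"gripper":0.5},{"offset":[-0.7,0,0.2],"angular":[0,0,0],"gripper":0.5},{"offset":[0,0,0],"angular":[0,0,0],"gripper":0.5},{"offset":[0,0,0],"angular":[0,0,0],"gripper":0.5},{"offset":[0,0,0],"angular":[0,0,0],"gripper":0.5}]
end [ 0.4721 -0.2819  0.0426] [-179.5  -69.2   48.4]
```

Call:
{"fn": "carry_out", "kwargs": {
  "moves": [
    {"offset": [-0.6, 0, 0.3], "angular": [0, 0, 0], "gripper": 0.5},
    {"offset": [-1.7, 0, 0.7], "angular": [0, 0.01, 0], "gripper": 0.5},
    {"offset": [-2.3, 0, 1], "angular": [0, 0.01, 0], "gripper": 0.5},
    {"offset": [-2.2, 0, 0.9], "angular": [0, 0.01, 0], "gripper": 0.5},
    {"offset": [-1.7, 0, 0.7], "angular": [0, 0.01, 0], "gripper": 0.5},
    {"offset": [-0.7, 0, 0.2], "angular": [0, 0, 0], "gripper": 0.5},
    {"offset": [0, 0, 0], "angular": [0, 0, 0], "gripper": 0.5},
    {"offset": [0, 0, 0], "angular": [0, 0, 0], "gripper": 0.5}
  ]
}}

```text
time: 27.05
tool_pos: [0.4723, -0.282, 0.0432]
orientation: [-179.6, -69.2, 48.4]
force: [-0.7, -0.5, -3.2]
finger_gap: 0.0639
gripper_force: 39.9
```

Call:
{"fn": "carry_out", "kwargs": {
  "moves": [
    {"offset": [-0.3, 0, 0.1], "angular": [0, 0, 0], "gripper": 0.5},
    {"offset": [0, 0, 0], "angular": [0, 0, 0], "gripper": 0.5},
    {"offset": [0, 0, 0], "angular": [0, 0, 0], "gripper": 0.5}
  ]
}}

```text
time: 27.35
tool_pos: [0.472, -0.282, 0.0397]
orientation: [-179.5, -69.2, 48.3]
force: [0.4, -0.0, -3.5]
finger_gap: 0.0641
gripper_force: 39.9
```

Call:
{"fn": "carry_out", "kwargs": {
  "moves": [
    {"offset": [-0.2, 0, 0.1], "angular": [0, 0, 0], "gripper": 0.5},
    {"offset": [0, 0, 0], "angular": [0, 0, 0], "gripper": 0.5},
    {"offset": [0, 0, 0], "angular": [0, 0, 0], "gripper": 0.5}
  ]
}}

```text
time: 27.65
tool_pos: [0.4723, -0.2818, 0.0376]
orientation: [-179.5, -69.3, 48.3]
force: [-0.5, -0.8, 0.4]
finger_gap: 0.0638
gripper_force: 39.9
```

Call:
{"fn": "carry_out", "kwargs": {
  "moves": [
    {"offset": [0, 0, 0], "angular": [0, 0, 0], "gripper": -1},
    {"offset": [0, 0, 0], "angular": [0, 0, 0], "gripper": -1},
    {"offset": [0, 0, 0], "angular": [0, 0, 0], "gripper": -1},
    {"offset": [0, 0, -1], "angular": [0, 0, 0], "gripper": -1},
    {"offset": [0, 0, -3], "angular": [0, 0, 0], "gripper": -1},
    {"offset": [0, 0, -4], "angular": [0, 0, 0], "gripper": -1},
    {"offset": [0, 0, -4], "angular": [0, 0, 0], "gripper": -1},
    {"offset": [3, 0, -1], "angular": [0, -0.1, 0], "gripper": -1},
    {"offset": [4, 0, 0], "angular": [0, -0.14, 0], "gripper": -1},
    {"offset": [4, 0, 0], "angular": [0, -0.14, 0], "gripper": -1},
    {"offset": [2, 0, 0], "angular": [0, -0.14, 0], "gripper": -1},
    {"offset": [0, 0, 0], "angular": [0, -0.14, 0], "gripper": -1}
  ]
}}

```text
time: 28.85
tool_pos: [0.4357, -0.3254, 0.1986]
orientation: [179.8, -31.0, 48.9]
force: [-0.6, -0.6, -1.3]
finger_gap: 0.0917
gripper_force: 0.0
```

Run:
```python
from h import *
s=sense(); print(s['time'],s['tool_pos'],s['orientation'],s['finger_gap'])
for n in("side","top"):
    im,d,w=cloud(n); 
    for c,z,r in(((.465,-.285),.076,.09),((.53,-.008),.097,.13)):
        t=w[(np.hypot(w[...,0]-c[0],w[...,1]-c[1])<r)&(abs(w[...,2]-z)<.006)]
        print(n,len(t),np.median(t[:,2]),cv2.minAreaRect(t[:,:2].astype(np.float32)))
    q=w[(np.hypot(w[...,0]-.465,w[...,1]+.285)<.09)&(w[...,2]>.02)&(w[...,2]<.07)]; f=np.array([np.cos(np.radians(48.4)),np.sin(np.radians(48.4))]); print("f range low",np.percentile((q[:,:2]-[.465,-.285])@f,[1,99]))
```

```text
28.85 [ 0.43567301 -0.32535583  0.19857859] [179.79727047 -31.0362866   48.86997122] 0.0917303412739796
side 537 0.07486349927460878 ((0.46490055322647095, -0.28989851474761963), (0.10929206758737564, 0.06496921181678772), 49.08296585083008)
side 1848 0.09610402335105428 ((0.5265327095985413, -0.009477682411670685), (0.14993272721767426, 0.16376253962516785), 2.9052767753601074)
f range low [-0.05861837  0.04832401]
top 1192 0.07579535956064076 ((0.4671018719673157, -0.2911865711212158), (0.10906609147787094, 0.06449876725673676), 49.62337875366211)
top 2760 0.09670850753966287 ((0.5291976928710938, -0.009744241833686829), (0.14987100660800934, 0.16022014617919922), 3.0825533866882324)
f range low [-0.05384586  0.05128478]
```

Run:
```python
from h import *
path(now(),[(gpose(.466,-.2905,.15,49.3,0),-1,'l',2)],step=.035)
```

```text
--
[{"offset":[-0.2,0,2],"angular":[0,-0.11,0],"gripper":-1},{"offset":[0,0,2.1],"angular":[0,-0.11,0],"gripper":-1},{"offset":[0.3,0,2],"angular":[0,-0.11,0],"gripper":-1},{"offset":[0.5,0,2],"angular":[0,-0.11,0],"gripper":-1},{"offset":[0.7,0,2],"angular":[0,-0.1,0],"gripper":-1},{"offset":[0,0,0],"angular":[0,0,0],"gripper":-1},{"offset":[0,0,0],"angular":[0,0,0],"gripper":-1}]
end [ 0.4665 -0.2903  0.1059] [179.8  -0.2  49. ]
```

Call:
{"fn": "carry_out", "kwargs": {
  "moves": [
    {"offset": [-0.2, 0, 2], "angular": [0, -0.11, 0], "gripper": -1},
    {"offset": [0, 0, 2.1], "angular": [0, -0.11, 0], "gripper": -1},
    {"offset": [0.3, 0, 2], "angular": [0, -0.11, 0], "gripper": -1},
    {"offset": [0.5, 0, 2], "angular": [0, -0.11, 0], "gripper": -1},
    {"offset": [0.7, 0, 2], "angular": [0, -0.1, 0], "gripper": -1},
    {"offset": [0, 0, 0], "angular": [0, 0, 0], "gripper": -1},
    {"offset": [0, 0, 0], "angular": [0, 0, 0], "gripper": -1}
  ]
}}

```text
time: 29.65
tool_pos: [0.4636, -0.2901, 0.1004]
orientation: [-179.5, -0.6, 48.8]
force: [0.2, -1.8, -0.6]
finger_gap: 0.0917
gripper_force: 0.0
```

Run:
```python
from h import *
print(now()[:3,3],sense()['orientation'])
path(now(),[(gpose(.466,-.2905,.05,49.3,0),-1,'l',2)],step=.03)
```

```text
[ 0.46364089 -0.29006899  0.10042893] [-179.50744906   -0.60506527   48.80906822]
--
[{"offset":[0,0.1,2.4],"angular":[0,0,0],"gripper":-1},{"offset":[0,0,2.3],"angular":[0,-0.01,0],"gripper":-1},{"offset":[0,0.1,2.4],"angular":[-0.01,0,-0.01],"gripper":-1},{"offset":[0.1,0.1,2.3],"angular":[0,0,0],"gripper":-1},{"offset":[0,0,0],"angular":[0,0,0],"gripper":-1},{"offset":[0,0,0],"angular":[0,0,0],"gripper":-1}]
end [ 0.4665 -0.2905  0.0064] [179.9  -0.   49.4]
```

Call:
{"fn": "carry_out", "kwargs": {
  "moves": [
    {"offset": [0, 0.1, 2.4], "angular": [0, 0, 0], "gripper": -1},
    {"offset": [0, 0, 2.3], "angular": [0, -0.01, 0], "gripper": -1},
    {"offset": [0, 0.1, 2.4], "angular": [-0.01, 0, -0.01], "gripper": -1},
    {"offset": [0.1, 0.1, 2.3], "angular": [0, 0, 0], "gripper": -1},
    {"offset": [0, 0, 0], "angular": [0, 0, 0], "gripper": -1},
    {"offset": [0, 0, 0], "angular": [0, 0, 0], "gripper": 0.5},
    {"offset": [0, 0, 0], "angular": [0, 0, 0], "gripper": 0.5},
    {"offset": [0, 0, 0], "angular": [0, 0, 0], "gripper": 0.5},
    {"offset": [0, 0, 0], "angular": [0, 0, 0], "gripper": 0.5},
    {"offset": [0, 0, 0], "angular": [0, 0, 0], "gripper": 0.5},
    {"offset": [0, 0, 0], "angular": [0, 0, 0], "gripper": 0.5}
  ]
}}

```text
time: 30.75
tool_pos: [0.4673, -0.2913, 0.0088]
orientation: [179.7, 0.1, 49.4]
force: [-3.4, 1.2, 6.8]
finger_gap: 0.0635
gripper_force: 40.0
```

Run:
```python
from h import *
T=now(); G=T[:3,3]-.044*T[:3,2]; s=sense(); print(G,s['orientation'],s['finger_gap'],s['gripper_force'],s['force'])
path(T,[(sh(T,[0,0,.05]),.5,'L'),(gpose(G[0]+.01,G[1]+.03,.23,52,-12),.5,'L'),(gpose(.528,-.0096,.23,93,-12),.5,'P'),(gpose(.528,-.0096,.21,93,0),.5,'L',3)])
```

```text
[ 0.46718149 -0.29106224  0.05283977] [1.79660279e+02 8.48431737e-02 4.93760374e+01] 0.06346948052799196 39.995012283325195 [-3.43059668  1.17938199  6.82235857]
--
[{"offset":[0,0,-0.5],"angular":[0,0,0],"gripper":0.5},{"offset":[0,0,-1.2],"angular":[0,0,0],"gripper":0.5},{"offset":[0,0,-1.6],"angular":[0,0,0],"gripper":0.5},{"offset":[0,0,-1.2],"angular":[0,0,0],"gripper":0.5},{"offset":[0,0,-0.5],"angular":[0,0,0],"gripper":0.5},{"offset":[0.1,-0.1,-0.6],"angular":[0,-0.01,0],"gripper":0.5},{"offset":[0.3,-0.1,-1.8],"angular":[0,-0.03,-0.01],"gripper":0.5},{"offset":[0.3,-0.2,-2.6],"angular":[0,-0.04,-0.01],"gripper":0.5},{"offset":[0.2,-0.2,-2.9],"angular":[0,-0.05,-0.01],"gripper":0.5},{"offset":[0,-0.3,-2.6],"angular":[0,-0.04,-0.01],"gripper":0.5},{"offset":[0,-0.1,-1.8],"angular":[0,-0.03,0],"gripper":0.5},{"offset":[0,0,-0.6],"angular":[0,-0.01,-0.01],"gripper":0.5}]
--
[{"offset":[0.6,-0.1,-0.1],"angular":[0,0,-0.02],"gripper":0.5},{"offset":[1.8,-0.4,-0.4],"angular":[-0.01,0,-0.05],"gripper":0.5},{"offset":[2.8,-0.6,-0.6],"angular":[-0.02,0,-0.07],"gripper":0.5},{"offset":[3.4,-0.7,-0.8],"angular":[-0.02,0,-0.1],"gripper":0.5},{"offset":[3.9,-0.6,-0.8],"angular":[-0.02,0,-0.11],"gripper":0.5},{"offset":[3.9,-0.4,-0.8],"angular":[-0.03,0,-0.11],"gripper":0.5},{"offset":[3.5,-0.3,-0.8],"angular":[-0.02,0,-0.09],"gripper":0.5},{"offset":[2.7,-0.1,-0.6],"angular":[-0.01,0,-0.08],"gripper":0.5},{"offset":[1.8,0,-0.4],"angular":[-0.02,0,-0.05],"gripper":0.5},{"offset":[0.6,0,-0.1],"angular":[0,0,-0.02],"gripper":0.5},{"offset":[0.3,0,0.5],"angular":[0,0.05,0],"gripper":0.5},{"offset":[0.7,0,0.9],"angular":[0,0.11,0],"gripper":0.5}]
--
[{"offset":[0.2,0,0.6],"angular":[0,0.05,0],"gripper":0.5},{"offset":[0,0,0],"angular":[0,0,0],"gripper":0.5},{"offset":[0,0,0],"angular":[0,0,0],"gripper":0.5},{"offset":[0,0,0],"angular":[0,0,0],"gripper":0.5}]
end [ 0.5283 -0.01    0.1656] [1.80e+02 1.00e-01 9.32e+01]
```

Call:
{"fn": "carry_out", "kwargs": {
  "moves": [
    {"offset": [0, 0, -0.5], "angular": [0, 0, 0], "gripper": 0.5},
    {"offset": [0, 0, -1.2], "angular": [0, 0, 0], "gripper": 0.5},
    {"offset": [0, 0, -1.6], "angular": [0, 0, 0], "gripper": 0.5},
    {"offset": [0, 0, -1.2], "angular": [0, 0, 0], "gripper": 0.5},
    {"offset": [0, 0, -0.5], "angular": [0, 0, 0], "gripper": 0.5},
    {"offset": [0.1, -0.1, -0.6], "angular": [0, -0.01, 0], "gripper": 0.5},
    {"offset": [0.3, -0.1, -1.8], "angular": [0, -0.03, -0.01], "gripper": 0.5},
    {"offset": [0.3, -0.2, -2.6], "angular": [0, -0.04, -0.01], "gripper": 0.5},
    {"offset": [0.2, -0.2, -2.9], "angular": [0, -0.05, -0.01], "gripper": 0.5},
    {"offset": [0, -0.3, -2.6], "angular": [0, -0.04, -0.01], "gripper": 0.5},
    {"offset": [0, -0.1, -1.8], "angular": [0, -0.03, 0], "gripper": 0.5},
    {"offset": [0, 0, -0.6], "angular": [0, -0.01, -0.01], "gripper": 0.5}
  ]
}}

```text
time: 31.95
tool_pos: [0.4733, -0.2681, 0.1876]
orientation: [179.8, 12.1, 52.3]
force: [1.1, 0.3, -3.8]
finger_gap: 0.064
gripper_force: 40.0
```

Call:
{"fn": "carry_out", "kwargs": {
  "moves": [
    {"offset": [0.6, -0.1, -0.1], "angular": [0, 0, -0.02], "gripper": 0.5},
    {"offset": [1.8, -0.4, -0.4], "angular": [-0.01, 0, -0.05], "gripper": 0.5},
    {"offset": [2.8, -0.6, -0.6], "angular": [-0.02, 0, -0.07], "gripper": 0.5},
    {"offset": [3.4, -0.7, -0.8], "angular": [-0.02, 0, -0.1], "gripper": 0.5},
    {"offset": [3.9, -0.6, -0.8], "angular": [-0.02, 0, -0.11], "gripper": 0.5},
    {"offset": [3.9, -0.4, -0.8], "angular": [-0.03, 0, -0.11], "gripper": 0.5},
    {"offset": [3.5, -0.3, -0.8], "angular": [-0.02, 0, -0.09], "gripper": 0.5},
    {"offset": [2.7, -0.1, -0.6], "angular": [-0.01, 0, -0.08], "gripper": 0.5},
    {"offset": [1.8, 0, -0.4], "angular": [-0.02, 0, -0.05], "gripper": 0.5},
    {"offset": [0.6, 0, -0.1], "angular": [0, 0, -0.02], "gripper": 0.5}
  ]
}}

```text
time: 32.95
tool_pos: [0.528, -0.0173, 0.1849]
orientation: [-179.9, 12.0, 93.4]
force: [-0.3, -0.3, -4.1]
finger_gap: 0.0637
gripper_force: 40.0
```

Call:
{"fn": "carry_out", "kwargs": {
  "moves": [
    {"offset": [0.2, 0, 0.4], "angular": [0, 0.03, 0], "gripper": 0.5},
    {"offset": [0.3, 0, 0.5], "angular": [0, 0.05, 0], "gripper": 0.5},
    {"offset": [0.3, 0, 0.5], "angular": [0, 0.06, 0], "gripper": 0.5},
    {"offset": [0.2, 0, 0.4], "angular": [0, 0.05, 0], "gripper": 0.5},
    {"offset": [0.1, 0, 0.2], "angular": [0, 0.02, 0], "gripper": 0.5},
    {"offset": [0, 0, 0], "angular": [0, 0, 0], "gripper": 0.5},
    {"offset": [0, 0, 0], "angular": [0, 0, 0], "gripper": 0.5}
  ]
}}

```text
time: 33.65
tool_pos: [0.5285, -0.0115, 0.1648]
orientation: [-180.0, 0.1, 93.2]
force: [0.3, 0.2, -3.0]
finger_gap: 0.0638
gripper_force: 40.0
```

Run:
```python
from h import *
s=sense(); print(s['time'],s['tool_pos'],s['orientation'],s['force'],s['finger_gap'])
T=now(); G=T[:3,3]-.044*T[:3,2]; print("G",G)
for n in("side","top"):
    im,d,w=cloud(n,f"pics/{n}6.png")
    p=w[(abs(w[...,0]-.528)<.045)&(abs(w[...,1]+.01)<.075)&(w[...,2]>.21)&(w[...,2]<.25)]
    z=np.median(p[:,2]); t=p[abs(p[:,2]-z)<.006]; print(n,len(t),z,cv2.minAreaRect(t[:,:2].astype(np.float32)),np.linalg.lstsq(np.c_[t[:,:2]-G[:2],np.ones(len(t))],t[:,2],rcond=None)[0])
```

```text
33.65 [ 0.52853155 -0.01145023  0.16477324] [-1.79997915e+02  9.89814862e-02  9.31766527e+01] [ 0.34974963  0.19546694 -2.9519088 ] 0.06375483354309713
G [ 0.52852893 -0.01137424  0.20877317]
side 714 0.2306550858064097 ((0.5278674960136414, -0.02129574492573738), (0.08923995494842529, 0.09330369532108307), 3.003117322921753) [0.00024297 0.01026604 0.23111882]
top 0 nan ((0.0, 0.0), (0.0, 0.0), 0.0) [0. 0. 0.]
  return _methods._mean(a, axis=axis, dtype=dtype,
  ret = ret.dtype.type(ret / rcount)
```

View pics/side6.png

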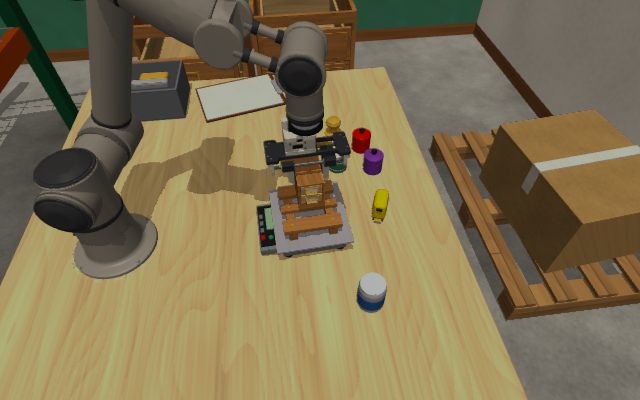

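Call:
{"fn": "carry_out", "kwargs": {
  "moves": [
    {"offset": [0.1, 0, 0.6], "angular": [0, 0, 0], "gripper": 0.5},
    {"offset": [0, 0, 1.2], "angular": [0, 0, 0], "gripper": 0.5},
    {"offset": [0, 0, 1.6], "angular": [0, 0, 0], "gripper": 0.5},
    {"offset": [0, 0, 1.2], "angular": [0, 0, 0], "gripper": 0.5},
    {"offset": [0, 0, 0.6], "angular": [0, 0, 0], "gripper": 0.5},
    {"offset": [0, 0, 0.2], "angular": [0, 0, 0], "gripper": 0.5},
    {"offset": [0, 0, 0], "angular": [0, 0, 0], "gripper": 0.5},
    {"offset": [0, 0, 0], "angular": [0, 0, 0], "gripper": 0.5}
  ]
}}

```text
time: 34.55
tool_pos: [0.5291, -0.0101, 0.1116]
orientation: [179.9, 0.1, 93.2]
force: [0.3, 0.2, -3.9]
finger_gap: 0.0638
gripper_force: 40.0
```

Call:
{"fn": "carry_out", "kwargs": {
  "moves": [
    {"offset": [0, 0, 0.2], "angular": [0, 0, 0], "gripper": 0.5},
    {"offset": [0, 0, 0], "angular": [0, 0, 0], "gripper": 0.5},
    {"offset": [0, 0, 0], "angular": [0, 0, 0], "gripper": 0.5}
  ]
}}

```text
time: 34.85
tool_pos: [0.5288, -0.0101, 0.1093]
orientation: [179.9, 0.1, 93.2]
force: [0.1, -0.5, -3.6]
finger_gap: 0.0637
gripper_force: 40.0
```

Call:
{"fn": "carry_out", "kwargs": {
  "moves": [
    {"offset": [0, 0, 0.2], "angular": [0, 0, 0], "gripper": 0.5},
    {"offset": [0, 0, 0.1], "angular": [0, 0, 0], "gripper": 0.5},
    {"offset": [0, 0, 0], "angular": [0, 0, 0], "gripper": 0.5},
    {"offset": [0, 0, 0], "angular": [0, 0, 0], "gripper": 0.5}
  ]
}}

```text
time: 35.25
tool_pos: [0.5287, -0.0101, 0.106]
orientation: [180.0, 0.1, 93.2]
force: [0.5, 0.1, -3.9]
finger_gap: 0.064
gripper_force: 40.0
```

Call:
{"fn": "carry_out", "kwargs": {
  "moves": [
    {"offset": [0, 0, 0.1], "angular": [0, 0, 0], "gripper": 0.5},
    {"offset": [0, 0, 0], "angular": [0, 0, 0], "gripper": 0.5},
    {"offset": [0, 0, 0], "angular": [0, 0, 0], "gripper": 0.5}
  ]
}}

```text
time: 35.55
tool_pos: [0.5287, -0.0101, 0.1059]
orientation: [179.9, 0.1, 93.2]
force: [-5.2, 0.4, 6.4]
finger_gap: 0.0637
gripper_force: 40.0
```

Call:
{"fn": "carry_out", "kwargs": {
  "moves": [
    {"offset": [0, 0, 0], "angular": [0, 0, 0], "gripper": -0.8},
    {"offset": [0, 0, 0], "angular": [0, 0, 0], "gripper": -0.8},
    {"offset": [0, 0, 0], "angular": [0, 0, 0], "gripper": -0.8},
    {"offset": [0, 0, -1], "angular": [0, 0, 0], "gripper": -0.8},
    {"offset": [0, 0, -3], "angular": [0, 0, 0], "gripper": -0.8},
    {"offset": [0, 0, -4.5], "angular": [0, 0, 0], "gripper": -0.8},
    {"offset": [0, 0, -4.5], "angular": [0, 0, 0], "gripper": -1},
    {"offset": [0, 0, 0], "angular": [0, 0, 0], "gripper": -1}
  ]
}}

```text
time: 36.35
tool_pos: [0.5319, -0.0104, 0.2423]
orientation: [179.2, 0.2, 93.2]
force: [0.8, -0.5, -0.6]
finger_gap: 0.0908
gripper_force: 0.0
```

Run:
```python
from h import *
s=sense(); print(s['time'],s['tool_pos'],s['orientation'],s['finger_gap'])
path(now(),[(gpose(.641,.2205,.16,20,0),-1,'p',2)])
for n in("side","top"):
    im,d,w=cloud(n)
    for c,z,r in(((.641,.2205),.078,.03),((.528,-.01),.173,.075)):
        t=w[(np.hypot(w[...,0]-c[0],w[...,1]-c[1])<r)&(abs(w[...,2]-z)<.006)]
        if len(t)>3: print(n,len(t),np.median(t[:,2]),cv2.minAreaRect(t[:,:2].astype(np.float32)))
```

```text
36.35 [ 0.5318518  -0.01040911  0.24230975] [179.21581296   0.21651384  93.22352696] 0.0907797277957657
--
[{"offset":[1.8,1.5,1.3],"angular":[0,0,0.13],"gripper":-1},{"offset":[2.1,1.3,1.3],"angular":[0,0,0.13],"gripper":-1},{"offset":[2.3,0.8,1.2],"angular":[0,0,0.12],"gripper":-1},{"offset":[2.5,0.5,1.3],"angular":[0.01,0,0.13],"gripper":-1},{"offset":[2.5,0,1.3],"angular":[0,0,0.13],"gripper":-1},{"offset":[2.6,-0.4,1.2],"angular":[0,0,0.13],"gripper":-1},{"offset":[2.5,-0.9,1.3],"angular":[0,0,0.12],"gripper":-1},{"offset":[2.3,-1.3,1.3],"angular":[0,0,0.13],"gripper":-1},{"offset":[2.2,-1.7,1.3],"angular":[0,0,0.13],"gripper":-1},{"offset":[1.8,-2.1,1.2],"angular":[0,0,0.13],"gripper":-1},{"offset":[0,0,0],"angular":[0,0,0],"gripper":-1},{"offset":[0,0,0],"angular":[0,0,0],"gripper":-1}]
end [0.6411 0.221  0.1162] [180.   -0.3  19.9]
side 20 0.0787646013260827 ((0.6416701078414917, 0.22047248482704163), (0.01633072830736637, 0.01236663293093443), 81.301513671875)
side 845 0.17218204599271092 ((0.5281664133071899, -0.011942632496356964), (0.06440186500549316, 0.11119136214256287), 3.156205415725708)
top 47 0.07966553448727942 ((0.6424941420555115, 0.22006966173648834), (0.016943708062171936, 0.017203278839588165), 44.52547836303711)
```

Call:
{"fn": "carry_out", "kwargs": {
  "moves": [
    {"offset": [1.8, 1.5, 1.3], "angular": [0, 0, 0.13], "gripper": -1},
    {"offset": [2.1, 1.3, 1.3], "angular": [0, 0, 0.13], "gripper": -1},
    {"offset": [2.3, 0.8, 1.2], "angular": [0, 0, 0.12], "gripper": -1},
    {"offset": [2.5, 0.5, 1.3], "angular": [0.01, 0, 0.13], "gripper": -1},
    {"offset": [2.5, 0, 1.3], "angular": [0, 0, 0.13], "gripper": -1},
    {"offset": [2.6, -0.4, 1.2], "angular": [0, 0, 0.13], "gripper": -1},
    {"offset": [2.5, -0.9, 1.3], "angular": [0, 0, 0.12], "gripper": -1},
    {"offset": [2.3, -1.3, 1.3], "angular": [0, 0, 0.13], "gripper": -1},
    {"offset": [2.2, -1.7, 1.3], "angular": [0, 0, 0.13], "gripper": -1},
    {"offset": [1.8, -2.1, 1.2], "angular": [0, 0, 0.13], "gripper": -1},
    {"offset": [0, 0, 0], "angular": [0, 0, 0], "gripper": -1},
    {"offset": [0, 0, 0], "angular": [0, 0, 0], "gripper": -1}
  ]
}}

```text
time: 37.65
tool_pos: [0.635, 0.2217, 0.106]
orientation: [-179.7, 0.6, 20.0]
force: [-0.5, -1.1, -0.0]
finger_gap: 0.0919
gripper_force: 0.0
```

Run:
```python
from h import *
s=sense(); print(s['time'],s['tool_pos'],s['orientation'],s['finger_gap'])
path(now(),[(gpose(.641,.2205,.045,20,0),-1,'l',2)],step=.03)
im,d,w=cloud("top"); t=w[(abs(w[...,0]-.528)<.06)&(abs(w[...,1]+.01)<.075)&(abs(w[...,2]-.173)<.006)]; print(len(t),cv2.minAreaRect(t[:,:2].astype(np.float32)))
```

```text
37.65 [0.63496693 0.22174588 0.10600321] [-179.67135184    0.61579511   20.04830133] 0.09187675637643926
--
[{"offset":[0.2,0.1,2.6],"angular":[0,0,0],"gripper":-1},{"offset":[0.1,0.1,2.6],"angular":[0,0.01,0],"gripper":-1},{"offset":[0.2,0.1,2.7],"angular":[0,0,0],"gripper":-1},{"offset":[0.1,0.1,2.6],"angular":[-0.01,0,0],"gripper":-1},{"offset":[0,0,0],"angular":[0,0,0],"gripper":-1},{"offset":[0,0,0],"angular":[0,0,0],"gripper":-1}]
end [0.6412 0.2204 0.001 ] [179.8   0.   20. ]
1435 ((0.5304761528968811, -0.011954143643379211), (0.06378130614757538, 0.10784964263439178), 3.15722393989563)
```

Call:
{"fn": "carry_out", "kwargs": {
  "moves": [
    {"offset": [0.2, 0.1, 2.6], "angular": [0, 0, 0], "gripper": -1},
    {"offset": [0.1, 0.1, 2.6], "angular": [0, 0.01, 0], "gripper": -1},
    {"offset": [0.2, 0.1, 2.7], "angular": [0, 0, 0], "gripper": -1},
    {"offset": [0.1, 0.1, 2.6], "angular": [-0.01, 0, 0], "gripper": -1},
    {"offset": [0, 0, 0], "angular": [0, 0, 0], "gripper": -1},
    {"offset": [0, 0, 0], "angular": [0, 0, 0], "gripper": -1},
    {"offset": [0, 0, 0], "angular": [0, 0, 0], "gripper": 0.5},
    {"offset": [0, 0, 0], "angular": [0, 0, 0], "gripper": 0.5},
    {"offset": [0, 0, 0], "angular": [0, 0, 0], "gripper": 0.5},
    {"offset": [0, 0, 0], "angular": [0, 0, 0], "gripper": 0.5},
    {"offset": [0, 0, 0], "angular": [0, 0, 0], "gripper": 0.5},
    {"offset": [0, 0, 0], "angular": [0, 0, 0], "gripper": 0.5}
  ],
  "force": 25
}}

```text
time: 38.9
tool_pos: [0.643, 0.2207, 0.0036]
orientation: [179.8, -0.2, 19.9]
force: [-0.7, 0.6, 4.2]
finger_gap: 0.0598
gripper_force: 25.0
```

Run:
```python
from h import *
s=sense(); T=now(); print(s['time'],s['tool_pos'],s['orientation'],s['finger_gap'],s['gripper_force'],s['force'])
z0=T[2,3]
D=pose(.529,-.0115,z0+.173+.03,20)
path(T,[(sh(T,[0,0,.15]),.5,'L'),(sh(D,[0,0,.02]),.5,'P',2),(D,.5,'L',2)])
```

```text
38.9 [0.64300334 0.22070723 0.00362044] [179.75471348  -0.22070303  19.8816368 ] 0.05975154572125231 25.00599052029429 [-0.70082755  0.55770018  4.15214099]
--
[{"offset":[0,0,-0.6],"angular":[0,0,0],"gripper":0.5},{"offset":[0,0,-1.6],"angular":[0,0,0],"gripper":0.5},{"offset":[0,0,-2.4],"angular":[0,0,0],"gripper":0.5},{"offset":[0,0,-2.9],"angular":[0,0,0],"gripper":0.5},{"offset":[0,0,-2.9],"angular":[0,0,0],"gripper":0.5},{"offset":[0,0.1,-2.4],"angular":[0,0,0],"gripper":0.5},{"offset":[0.1,0,-1.6],"angular":[0,0,0],"gripper":0.5},{"offset":[0,0,-0.6],"angular":[0,0,0],"gripper":0.5},{"offset":[-0.3,0.5,-0.1],"angular":[0,0,0],"gripper":0.5},{"offset":[-1,1.3,-0.5],"angular":[0,0,0],"gripper":0.5},{"offset":[-1.5,2.1,-0.7],"angular":[0,0,0],"gripper":0.5},{"offset":[-2.1,2.6,-0.8],"angular":[0,0,0],"gripper":0.5}]
--
[{"offset":[-2.4,2.6,-1],"angular":[0,0,0],"gripper":0.5},{"offset":[-2.7,2.6,-1.1],"angular":[0,0,0],"gripper":0.5},{"offset":[-2.7,2.2,-1],"angular":[0,0,0],"gripper":0.5},{"offset":[-2.4,1.8,-0.8],"angular":[0,0,0],"gripper":0.5},{"offset":[-1.9,1.3,-0.7],"angular":[0,0,0],"gripper":0.5},{"offset":[-1.2,0.7,-0.4],"angular":[0,0,0],"gripper":0.5},{"offset":[-0.4,0.3,-0.2],"angular":[0,0,0],"gripper":0.5},{"offset":[0,0,0],"angular":[0,0,0],"gripper":0.5},{"offset":[0,0,0],"angular":[0,0,0],"gripper":0.5},{"offset":[0,0,0.5],"angular":[0,0,0],"gripper":0.5},{"offset":[0,0,1],"angular":[0,0,0],"gripper":0.5},{"offset":[0,-0.1,0.5],"angular":[0,0,0],"gripper":0.5}]
--
[{"offset":[0,0,0],"angular":[0,0,0],"gripper":0.5},{"offset":[0,0,0],"angular":[0,0,0],"gripper":0.5}]
end [ 0.5292 -0.0109  0.2067] [179.8  -0.2  19.9]
```

Call:
{"fn": "carry_out", "kwargs": {
  "moves": [
    {"offset": [0, 0, -0.6], "angular": [0, 0, 0], "gripper": 0.5},
    {"offset": [0, 0, -1.6], "angular": [0, 0, 0], "gripper": 0.5},
    {"offset": [0, 0, -2.4], "angular": [0, 0, 0], "gripper": 0.5},
    {"offset": [0, 0, -2.9], "angular": [0, 0, 0], "gripper": 0.5},
    {"offset": [0, 0, -2.9], "angular": [0, 0, 0], "gripper": 0.5},
    {"offset": [0, 0.1, -2.4], "angular": [0, 0, 0], "gripper": 0.5},
    {"offset": [0.1, 0, -1.6], "angular": [0, 0, 0], "gripper": 0.5},
    {"offset": [0, 0, -0.6], "angular": [0, 0, 0], "gripper": 0.5},
    {"offset": [-0.3, 0.5, -0.1], "angular": [0, 0, 0], "gripper": 0.5},
    {"offset": [-1, 1.3, -0.5], "angular": [0, 0, 0], "gripper": 0.5},
    {"offset": [-1.5, 2.1, -0.7], "angular": [0, 0, 0], "gripper": 0.5},
    {"offset": [-2.1, 2.6, -0.8], "angular": [0, 0, 0], "gripper": 0.5}
  ]
}}

```text
time: 40.1
tool_pos: [0.618, 0.1413, 0.1728]
orientation: [179.8, -0.0, 19.9]
force: [0.4, -1.1, -1.6]
finger_gap: 0.0595
gripper_force: 25.0
```

Call:
{"fn": "carry_out", "kwargs": {
  "moves": [
    {"offset": [-2.4, 2.6, -1], "angular": [0, 0, 0], "gripper": 0.5},
    {"offset": [-2.7, 2.6, -1.1], "angular": [0, 0, 0], "gripper": 0.5},
    {"offset": [-2.7, 2.2, -1], "angular": [0, 0, 0], "gripper": 0.5},
    {"offset": [-2.4, 1.8, -0.8], "angular": [0, 0, 0], "gripper": 0.5},
    {"offset": [-1.9, 1.3, -0.7], "angular": [0, 0, 0], "gripper": 0.5},
    {"offset": [-1.2, 0.7, -0.4], "angular": [0, 0, 0], "gripper": 0.5},
    {"offset": [-0.4, 0.3, -0.2], "angular": [0, 0, 0], "gripper": 0.5},
    {"offset": [0, 0, 0], "angular": [0, 0, 0], "gripper": 0.5},
    {"offset": [0, 0, 0], "angular": [0, 0, 0], "gripper": 0.5}
  ]
}}

```text
time: 41.0
tool_pos: [0.5295, -0.0114, 0.2258]
orientation: [179.8, -0.2, 19.9]
force: [0.2, 0.1, -1.9]
finger_gap: 0.0594
gripper_force: 25.0
```

Run:
```python
from h import *
s=sense(); print(s['time'],s['tool_pos'],s['orientation'],s['force'],s['finger_gap'])
im,d,w=cloud("side"); c=im[60:300,200:440]; cv2.imwrite("pics/s7.png",cv2.cvtColor(cv2.resize(c,None,fx=2.5,fy=2.5,interpolation=cv2.INTER_CUBIC),cv2.COLOR_RGB2BGR))
```

```text
41.0 [ 0.52953533 -0.01143222  0.22576288] [ 1.79778776e+02 -1.58748761e-01  1.99019187e+01] [ 0.24371753  0.14409255 -1.92440969] 0.05940039313822124
```

View pics/s7.png

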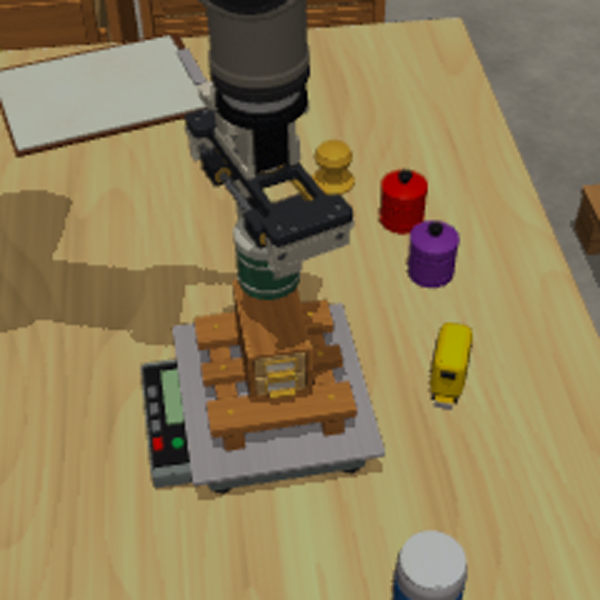

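The picture shows the tin held upright at (268,270) above the chest. The chest sits across the stand with its drawers shut at (280,370).

Call:
{"fn": "carry_out", "kwargs": {
  "moves": [
    {"offset": [0, 0, 0.6], "angular": [0, 0, 0], "gripper": 0.5},
    {"offset": [0, 0, 1.2], "angular": [0, 0, 0], "gripper": 0.5},
    {"offset": [0, 0, 1.4], "angular": [0, 0, 0], "gripper": 0.5},
    {"offset": [0, 0, 0.8], "angular": [0, 0, 0], "gripper": 0.5},
    {"offset": [0, 0, 0.4], "angular": [0, 0, 0], "gripper": 0.5},
    {"offset": [0, 0, 0.2], "angular": [0, 0, 0], "gripper": 0.5},
    {"offset": [0, 0, 0], "angular": [0, 0, 0], "gripper": 0.5},
    {"offset": [0, 0, 0], "angular": [0, 0, 0], "gripper": 0.5}
  ]
}}

```text
time: 41.85
tool_pos: [0.5299, -0.0122, 0.1807]
orientation: [179.7, -0.2, 19.9]
force: [-0.7, 0.8, -0.7]
finger_gap: 0.0597
gripper_force: 25.0
```

Call:
{"fn": "carry_out", "kwargs": {
  "moves": [
    {"offset": [0, 0, 0.2], "angular": [0, 0, 0], "gripper": 0.5},
    {"offset": [0, 0, 0], "angular": [0, 0, 0], "gripper": 0.5},
    {"offset": [0, 0, 0], "angular": [0, 0, 0], "gripper": 0.5}
  ]
}}

```text
time: 42.15
tool_pos: [0.5296, -0.0121, 0.1783]
orientation: [179.7, -0.2, 19.9]
force: [-0.9, 0.4, -0.3]
finger_gap: 0.0596
gripper_force: 25.0
```

Call:
{"fn": "carry_out", "kwargs": {
  "moves": [
    {"offset": [0, 0, 0.1], "angular": [0, 0, 0], "gripper": 0.5},
    {"offset": [0, 0, 0], "angular": [0, 0, 0], "gripper": 0.5},
    {"offset": [0, 0, 0], "angular": [0, 0, 0], "gripper": 0.5}
  ]
}}

```text
time: 42.45
tool_pos: [0.5296, -0.0121, 0.1772]
orientation: [179.7, -0.2, 19.9]
force: [-0.1, 0.3, -1.8]
finger_gap: 0.0594
gripper_force: 25.0
```

Call:
{"fn": "carry_out", "kwargs": {
  "moves": [
    {"offset": [0, 0, 0.1], "angular": [0, 0, 0], "gripper": 0.5},
    {"offset": [0, 0, 0], "angular": [0, 0, 0], "gripper": 0.5},
    {"offset": [0, 0, 0], "angular": [0, 0, 0], "gripper": 0.5}
  ]
}}

```text
time: 42.75
tool_pos: [0.5298, -0.0122, 0.1766]
orientation: [179.7, -0.2, 19.9]
force: [-0.6, -0.2, 2.4]
finger_gap: 0.0598
gripper_force: 25.0
```

Contact. Releasing and backing off upward.

Call:
{"fn": "carry_out", "kwargs": {
  "moves": [
    {"offset": [0, 0, 0], "angular": [0, 0, 0], "gripper": -0.8},
    {"offset": [0, 0, 0], "angular": [0, 0, 0], "gripper": -0.8},
    {"offset": [0, 0, 0], "angular": [0, 0, 0], "gripper": -0.8},
    {"offset": [0, 0, 0], "angular": [0, 0, 0], "gripper": -0.8},
    {"offset": [0, 0, -1], "angular": [0, 0, 0], "gripper": -0.8},
    {"offset": [0, 0, -3], "angular": [0, 0, 0], "gripper": -0.8},
    {"offset": [0, 0, -4], "angular": [0, 0, 0], "gripper": -0.8},
    {"offset": [0, 0, -4], "angular": [0, 0, 0], "gripper": -0.8},
    {"offset": [-4, 0, 0], "angular": [0, 0, 0], "gripper": -0.8},
    {"offset": [-4, 0, 0], "angular": [0, 0, 0], "gripper": -0.8},
    {"offset": [-4, 0, 0], "angular": [0, 0, 0], "gripper": -0.8},
    {"offset": [0, 0, 0], "angular": [0, 0, 0], "gripper": -0.8}
  ]
}}

```text
time: 43.95
tool_pos: [0.4129, -0.0532, 0.2971]
orientation: [179.7, -0.2, 19.8]
force: [0.2, -0.1, 0.4]
finger_gap: 0.0827
gripper_force: 0.0
```

Run:
```python
from h import *
s=sense(); print(s['time'],s['tool_pos'],s['force'])
for n in("side","top"):
    im,d,w=cloud(n,f"pics/{n}8.png")
    for nm,c,z,r in(("knob",(.529,-.012),.251,.03),("lid",(.529,-.012),.238,.045),("chest",(.529,-.012),.173,.075),("stand",(.528,-.01),.097,.13),("can",(.65,-.256),.085,.05),("tape",(.733,.019),.063,.06),("doork",(.651,.3925),.058,.05)):
        t=w[(np.hypot(w[...,0]-c[0],w[...,1]-c[1])<r)&(abs(w[...,2]-z)<.006)]
        if len(t)>3: print(n,nm,len(t),np.median(t[:,2]).round(4),cv2.minAreaRect(t[:,:2].astype(np.float32)))
```

```text
43.95 [ 0.41289588 -0.05317728  0.29706023] [ 0.24070046 -0.13184306  0.43583983]
side knob 42 0.2516 ((0.5270159840583801, -0.01459748949855566), (0.01487264409661293, 0.01719561219215393), 30.127290725708008)
side lid 325 0.2371 ((0.527470588684082, -0.015272136777639389), (0.0584258995950222, 0.05726158246397972), 84.40583038330078)
side chest 354 0.1722 ((0.5282751321792603, -0.013430073857307434), (0.06449194997549057, 0.1086091548204422), 3.020665168762207)
side stand 1257 0.0961 ((0.5266867876052856, -0.008607380092144012), (0.14990121126174927, 0.1635541319847107), 3.179368257522583)
side can 494 0.084 ((0.6481164693832397, -0.2559979259967804), (0.060739222913980484, 0.05717755854129791), 80.05186462402344)
side tape 216 0.062 ((0.7314493656158447, 0.020076166838407516), (0.06751086562871933, 0.03675239533185959), 74.24431610107422)
side doork 99 0.0571 ((0.6512972712516785, 0.3921031355857849), (0.044829510152339935, 0.04361113905906677), 54.87649917602539)
top knob 70 0.2523 ((0.5302031636238098, -0.014014257118105888), (0.016485795378684998, 0.016097964718937874), 88.50199127197266)
top lid 634 0.238 ((0.529695987701416, -0.014593593776226044), (0.05938539281487465, 0.0591890923678875), 88.34266662597656)
top chest 714 0.1729 ((0.5304681658744812, -0.012024957686662674), (0.06386996060609818, 0.1079413890838623), 3.1468660831451416)
top stand 1967 0.0968 ((0.5294604897499084, -0.009482786059379578), (0.15022961795330048, 0.15970495343208313), 3.0776352882385254)
top can 479 0.0851 ((0.651710569858551, -0.25606802105903625), (0.05915960669517517, 0.05891084298491478), 0.5801692605018616)
top tape 363 0.0627 ((0.7345390319824219, 0.02002405934035778), (0.06890013068914413, 0.038688015192747116), 66.26339721679688)
top doork 282 0.0575 ((0.6537389159202576, 0.39290720224380493), (0.04610174521803856, 0.045558471232652664), 50.645328521728516)
```

View pics/side8.png

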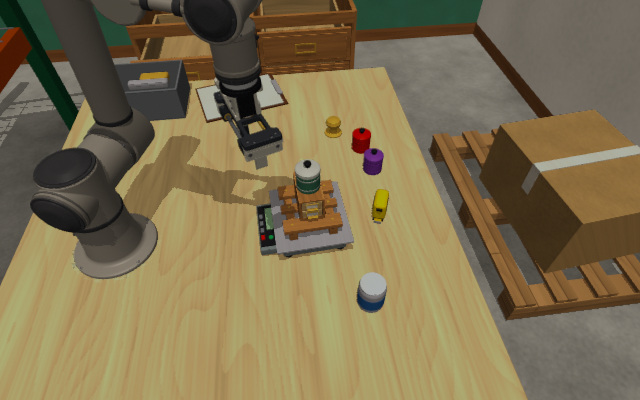

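The pile stands at (310,205) with every layer centred within about 4 mm. The heights match, the drawers are shut, the bystanders have not moved and the gripper is clear.

```bash
python3 -c "
from rig import sign_off; print(sign_off())"
```

```text
the job is handed in; nothing more can be done
None
```

The job is handed in at about 44 s of the allowed 72 s: stand, chest and tin are stacked upright on the pan, each centred within about 4 mm by the cameras, with the drawers shut and the bystanders unmoved; the hand-in gave back no verdict.

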